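# Lift the ground round plate off the magnetic chuck and lay it on the granite

## Robot

A 7-joint arm with a two-finger parallel gripper is mounted at the origin on the work surface. World frame = base frame: x ahead of the robot, y to its left, z up, the work surface at z = 0. Lengths are in m, angles in rad, forces in N, time in s.
With the tool pointing down it reaches from about 0.425 to 0.925 m from the base axis. Payload 6.8 kg.
Tool frame: the origin (TCP) lies midway between the tips of the shut fingers; the grasp point (between the pads) lies 19 mm behind it; z points along the fingers, y is the line along which they close (so a half turn about z gives the same grasp; the last joint's range is limited). The gripper opens to 85 mm and grips with 20 to 120 N. Pads are 22 mm wide; open, the fingers measure 114 mm over their backs; the gripper's body (76 mm by 85 mm) begins 54 mm behind the grasp point. The pads swing forward as they close: fully open they stand 13 mm farther back than shut.
Start: joints at [1.054, 0.477, 0.022, 1.555, -0.011, 1.109, -0.083], TCP at [0.268, -0.619, 0.231] pointing down, gripper open.
Joint ranges: [-2.96, 2.96], [-0.34, 2.1], [-1.41, 1.46], [0.24, 2.44], [-1.37, 4.51], [0.17, 1.92], [-2.96, 2.96]. Speed limits (rad/s): [2.39, 2.39, 3.14, 3.14, 3.14, 3.14, 3.14].

## Interface

Orientations are given as a unit quaternion [w, x, y, z].
In Python, from station import bot gives the robot as it stands.
- The arm moves only by the tool jog_arm, never from a script. Its argument "rows" is a list of rows, each an object of numbers: "fingers": the finger opening in mm, from 0 to 85.4; "x", "y", "z": the shift along the tool's x, y, z in mm; "ax", "ay", "az": the turn, a rotation vector about the tool's x, y, z in degrees. A call has exactly 8 rows; each row shifts and turns the commanded pose from where the row before left it, along the tool's axes as they then stand; what a row does not reach is not made up. A row lasts 1/10 s, in which the tool goes at most 50 mm and 8.59 degrees, less where a joint would pass 70% of its speed; a pose out of reach is approached as far as the arm can. A call with a gripper value outside its range is refused whole. The fingers move at their own pace and stop on an object; "force" is the grip in N (left out, the last holds). Time passes only in rows, so rows that do not move let the fingers close, or fill a call up. It gives the time, the measured TCP pose, the force, the opening and the grip force at its end, in the units of the state.
- bot.get_obs(): the state, without advancing time (a new reading comes with each control period).
- bot.read_camera(name): name is "side" or "top" or "wrist"; returns a dict with "pixels" (420x560x3 uint8, red, green, blue), "vertical_fov" (degrees; the focal length in pixels is half the picture's height over the tangent of half this angle, whatever the lens; pixels are square), "cx", "cy" (the principal point, pixels), "dist_coeffs" ([k1, k2, p1, p2, k3] as OpenCV has them; the pictures are not rectified), "world_from_camera" (4x4, takes a point from camera to world coordinates). Camera axes: x right, y down, z forward; pixel columns grow to the right and rows downward; lengths in m; the calibration is good to about 2 mm. A picture is of the moment at which its call begins. There is no depth.
- bot.hand_in(): hands the job in; it is judged then, once.
The state is a dict: "t": time; "q": joint angles; "joint_vel": joint speeds; "joint_torque": joint torques, N m; "eef_pos": TCP position; "tool_rot": TCP orientation; "contact_force": force on the tool from outside, world axes, zero at the start; "torque": the same for the moment, N m; "gripper_width": opening from 0.0 (shut) to 1.0 (fully open); "grasp_force": force on a finger pad.
Only numpy, scipy, OpenCV 4.12 (cv2) and the standard library are available. Lean on these libraries where they do the work, as an engineer would, in place of code of your own. Each camera call takes 0.05 s, during which the arm holds its last target. There are 200 camera calls.

## Task

The round plate on the magnetic chuck is finished and the magnet is off: reach over the chuck's front guard strip with the flat lifter held nose down, slide its blade under the plate (the back rail stops it sliding away), pressing only lightly so as not to gouge the chuck, and lift it off. Lay it gently down flat on the granite surface plate, all of it on the granite, without touching it with the fingers and without dropping it, then lay the lifter flat on the bench again and let go. Leave the square plate, the comparator stand, the chuck key and the drilled steel block where they are.

Things in the scene. Friction and masses are not known exactly. Their poses are not given: they have to be found in the camera images.
- lifter: Flat lifter like a short turner, 160 g, on the bench. Origin: middle of the blade's underside; x from handle to front edge, z up. Blade: flat polished steel, 90 mm long (x -45 to 45 mm), 75 wide, 2 thick. A 22 mm wide neck rises at 47 degrees from x = -43 to x = -65, z = 26 mm. Wooden handle, flat sides, 22 wide (y), 18 high, centre line from x = -65, z = 26 to x = -165, z = 40 mm (8 degrees).
- lifter_grip (a point): A good place to grip the lifter: on the handle's centre line, at x = -105 mm, y = 0, z = 32 mm of the lifter. The fingers close along the lifter's y on the handle's 22 mm width.
- lifter_edge (a point): Middle of the blade's front edge, on its underside: x = +45 mm, z = 0 of the lifter.
- disc: Round ground steel plate, 95 mm across, 7 mm thick, about 0.37 kg, loose on the chuck, 3 to 18 mm short of its back rail. Origin: middle of its underside, z up. Its lower edge has a 2.2 mm by 45 degree chamfer; the 2 mm blade enters there if its edge is kept down on the chuck. Slippery on the blade (friction about 0.25: slides off beyond 12 to 16 degrees of tilt), not on chuck or granite (0.6).
- square: A second ground steel plate, 86 x 86 x 7 mm, on the same chuck beside the round one (left or right of it, at least 10 mm apart). It stays where it is. Origin: middle of its underside.
- chuck: Magnetic chuck, fixed, magnet off. Origin: under its middle on the bench; x points away from its near long side, y along it. Flat face 150 mm (x) by 250 mm (y), 60 mm high. A 4 mm guard strip on the near side stands 12 mm above the face, inner side at x = -75 mm; the blade must come in over it, nose down. The back rail (inner side x = 75 mm) and end stop (y = 125 mm) stand 8 mm above the face.
- granite: Black granite surface plate, fixed, 250 mm (x) by 200 mm (y), top at 60 mm height, left or right of the chuck. Origin: under its middle on the bench, z up. The comparator stand is on its far end (x above +65 mm).
- comparator: Comparator stand, loose on the far end of the granite: base 50 mm (x) by 110 mm (y), column and dial gauge up to 145 mm above the granite. Origin: middle of its underside. It stays where it is.
- key: T-handled chuck key, 100 x 80 mm, bars 10 to 12 mm thick, lying on the bench in front of the chuck. Origin: middle of its underside. It stays where it is.
- block123: Drilled steel block 76 x 51 x 25 mm, on the bench in front of the chuck. Origin: middle of its underside. It stays where it is.
Mind the look-alikes: they are no part of the job. Leave any orange look-alike of the lifter alone.

How it is judged:
On the way:
1. the round plate rides on the lifter, lifted at least 20 mm clear of the chuck (contact force between disc and lifter above 1 N and z of disc in the frame of chuck above 0.08 m and contact force between disc and chuck below 0.2 N and contact force between disc and the fingers below 0.2 N), for 0.3 s.
At the end, for the whole second after the job is handed in: The round plate lies flat on the granite (tilt under 0.04 rad, underside at the granite's top within 3 mm), all of it within the granite's edges, at rest and off the lifter; the lifter lies blade down and flat (tilt under 0.06 rad) on the bench, at rest (x of disc in the frame of granite between -0.0775 and 0.0775 m and y of disc in the frame of granite between -0.0525 and 0.0525 m and z of disc in the frame of granite between 0.057 and 0.063 m and angle between disc's own z axis and vertical below 0.04 rad and linear speed of each of disc, lifter below 0.01 m/s and contact force between disc and lifter below 0.05 N and height (world z) of lifter below 0.005 m and angle between lifter's own z axis and vertical below 0.06 rad); the robot touches nothing.
It fails at once if the fingers or the arm touch the round plate (contact force between disc and the fingers above 0.5 N or contact force between disc and the arm above 0.5 N).
It fails at once if the round plate is dropped or thrown: it moves faster than 0.6 m/s (linear speed of disc above 0.6 m/s).
It fails at once if the lifter is pressed on the chuck with over 25 N, gouging its face or rails (contact force between lifter and chuck above 25 N).
It fails at once if the square plate or the comparator stand is moved by more than 12 mm, or the stand tipped (distance of any of square, comparator from where it was at the start of the episode above 0.012 m or angle between comparator's own z axis and vertical above 0.15 rad).
It fails at once if the chuck key or the drilled block is moved by more than 25 mm (distance of any of key, block123 from where it was at the start of the episode above 0.025 m).
It also fails if it takes over 72 s, if anything falls off the work surface, if the arm or the gripper's body presses on something with over 40 N, if the wrist force passes 120 N, or if a joint passes its speed limit or range.

## Working session

There is one attempt and no reset: what is moved stays moved. The work goes in short steps, Python scripts to look and compute and a tool call to move; the robot and the scene stay as the last step left them, time stands still between calls to the robot, and variables do not carry over. Pictures are saved under pics/ and viewed, at most 10 in all, crops included, and the job is handed in when it is done.

Besides the shell and the picture viewer there is one more tool, called after ">>>" as name([rows], argument=value, ...), one row to a line, values as JSON. jog_arm: Moves the arm, as the interface text tells. Its arguments: {"type":"object","properties":{"rows":{"type":"array","items":{"type":"object","properties":{"fingers":{"type":"number"},"x":{"type":"number"},"y":{"type":"number"},"z":{"type":"number"},"ax":{"type":"number"},"ay":{"type":"number"},"az":{"type":"number"}}}},"force":{"type":"number"}},"required":["rows"]}

```bash
mkdir -p pics; ls; cat > h.py <<'E'
import numpy as np, cv2
from station import bot
from scipy.spatial.transform import Rotation as R
def cam(n):
    c=bot.read_camera(n); p=c["pixels"]; h=p.shape[0]
    f=h/2/np.tan(np.radians(c["vertical_fov"])/2)
    c["K"]=np.array([[f,0,c["cx"]],[0,f,c["cy"]],[0,0,1.]]); c["D"]=np.array(c["dist_coeffs"],float); c["T"]=np.array(c["world_from_camera"]); return c
def save(c,n): cv2.imwrite("pics/"+n,c["pixels"][:,:,::-1])
def ray(c,uv,z):
    uv=np.array(uv,float).reshape(-1,1,2)
    d=cv2.undistortPoints(uv,c["K"],c["D"]).reshape(-1,2)
    d=np.c_[d,np.ones(len(d))]@c["T"][:3,:3].T; o=c["T"][:3,3]
    return o+d*((z-o[2])/d[:,2])[:,None]
def proj(c,P):
    T=np.linalg.inv(c["T"]); return cv2.projectPoints(np.array(P,float).reshape(-1,3),cv2.Rodrigues(T[:3,:3])[0],T[:3,3],c["K"],c["D"])[0].reshape(-1,2)
E
python3 - <<'E'
from h import *
for n in("top","side"):
    c=cam(n); save(c,n+"0.png"); print(n,c["T"].round(3).tolist(),c["vertical_fov"],c["D"])
o=bot.get_obs(); print(o["tool_rot"],o["eef_pos"],o["t"])
E
```

```text
pics
top [[-0.017, -0.984, 0.176, 0.288], [-1.0, 0.014, -0.013, 0.032], [0.01, -0.176, -0.984, 1.045], [0.0, 0.0, 0.0, 1.0]] 56.94761861402491 [0.01287114 0.         0.         0.         0.        ]
side [[-0.824, -0.399, 0.403, -0.052], [-0.567, 0.578, -0.587, 0.735], [0.002, -0.712, -0.702, 0.925], [0.0, 0.0, 0.0, 1.0]] 49.383316387251526 [-0.11006396  0.          0.          0.          0.        ]
[-8.25697592e-04  9.79175585e-01  2.03013401e-01 -2.26242945e-04] [ 0.26811798 -0.61886845  0.23040092] 0.1
```

View pics/top0.png

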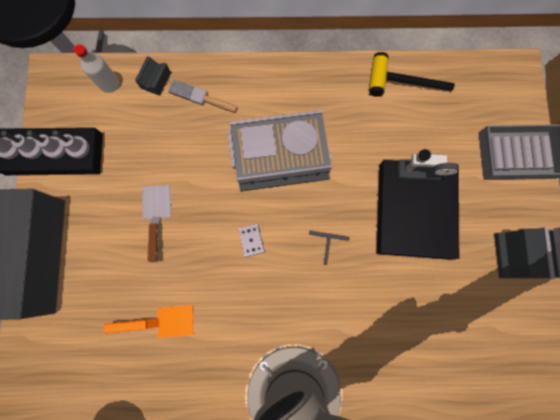

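View pics/side0.png

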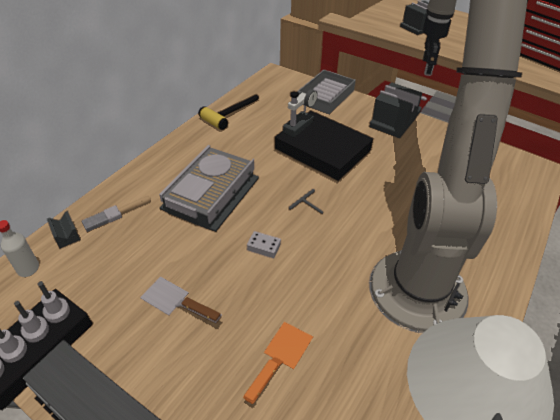

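The top view shows the lifter, with its blade at (157,202) and its handle running to (153,258). The round plate is at (300,137), the square at (258,140), the granite at (418,210) and the chuck at (280,150). The key is at (328,245) and the block at (251,240). The side view agrees.

```bash
python3 - <<'E'
from h import *
c=cam("top"); im=c["pixels"]; hsv=cv2.cvtColor(im,cv2.COLOR_RGB2HSV)
for p in [(157,195),(153,245),(300,137),(258,140),(278,140),(420,215),(240,110),(251,240),(328,236),(100,200)]: print(p,im[p[1],p[0]],hsv[p[1],p[0]])
def blob(m,x0,y0,x1,y1):
    w=np.zeros(m.shape,np.uint8); w[y0:y1,x0:x1]=m[y0:y1,x0:x1]
    k=max(cv2.findContours(w,0,1)[0],key=cv2.contourArea); return k
S=hsv[:,:,1]; V=hsv[:,:,2]
m=((S<60)&(V>100)).astype(np.uint8)
k=blob(m,135,175,180,217); r=cv2.minAreaRect(k); b=cv2.boxPoints(r); print("blade",r,cv2.contourArea(k)); print(ray(c,b,0.002).round(4))
big=cv2.resize(im[95:275,130:480],None,fx=2.25,fy=2.25,interpolation=cv2.INTER_CUBIC); cv2.imwrite("pics/crop1.png",big[:,:,::-1])
m=(V<45).astype(np.uint8); k=blob(m,365,165,475,270); print("granite dark",cv2.approxPolyDP(k,6,True).reshape(-1,2).tolist())
E
```

```text
(157, 195) [180 166 172] [167  20 180]
(153, 245) [118  70  38] [ 12 173 118]
(300, 137) [171 157 164] [165  21 171]
(258, 140) [174 161 166] [168  19 174]
(278, 140) [146 122 100] [ 14  80 146]
(420, 215) [36 34 36] [150  14  36]
(240, 110) [199 147  99] [ 14 128 199]
(251, 240) [76 71 73] [168  17  76]
(328, 236) [80 77 77] [ 0 10 80]
(100, 200) [183 136  89] [ 15 131 183]
blade ((156.5, 200.5), (31.0, 27.0), 90.0) 796.0
[[0.549  0.4022 0.002 ]
 [0.548  0.3283 0.002 ]
 [0.4613 0.3253 0.002 ]
 [0.4624 0.3982 0.002 ]]
granite dark [[380, 165], [377, 252], [457, 257], [457, 174], [418, 167], [441, 178], [398, 176], [398, 165]]
```

View pics/crop1.png

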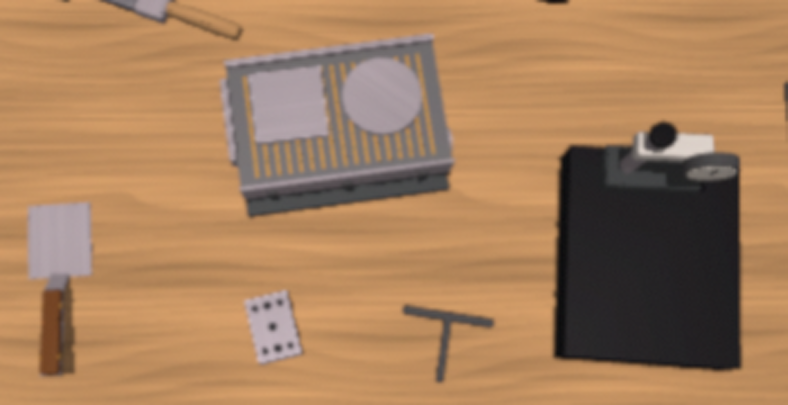

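The crop (2.25x, offset 130,95) shows the brown handle from (58,292) to (50,372). The disc is at (382,95), the guard strip runs from (241,190) to (452,160), and the granite's near edge from (558,356) to (740,367).

```bash
python3 - <<'E'
from h import *
c=cam("top")
C=lambda *p:[(x/2.25+130-.3,y/2.25+95-.3) for x,y in p]
def s(n,p,z): print(n,(ray(c,C(*p),z)*1000).round(0)[:,:2].tolist())
s("handle",[(58,292)],.027+.009); s("handle end",[(50,372)],.045)
s("blade corners",[(28,206),(90,203),(92,276),(28,279)],.002)
s("guard FL FR",[(241,190),(452,160)],.072); s("rail L R",[(226,63),(433,38)],.068)
s("disc L R T B",[(342,95),(422,95),(382,57),(382,133)],.067); s("square",[(289,104)],.067)
s("granite NL NR FL FR",[(558,356),(740,367),(567,148),(738,160)],.06)
s("key",[(405,309),(492,323),(440,380)],.01); s("block",[(273,326)],.025)
E
```

```text
handle [[434.0, 353.0]]
handle end [[341.0, 355.0]]
blade corners [[545.0, 404.0], [548.0, 329.0], [458.0, 324.0], [455.0, 400.0]]
guard FL FR [[544.0, 137.0], [576.0, -107.0]]
rail L R [[700.0, 156.0], [728.0, -91.0]]
disc L R T B [[659.0, 19.0], [658.0, -75.0], [706.0, -29.0], [612.0, -27.0]]
square [[648.0, 82.0]]
granite NL NR FL FR [[349.0, -220.0], [334.0, -424.0], [592.0, -245.0], [575.0, -445.0]]
key [[411.0, -53.0], [392.0, -156.0], [326.0, -92.0]]
block [[391.0, 104.0]]
```

>>> jog_arm([
  {"az":6.8,"z":-10,"fingers":85},
  {"az":6.8,"z":-10},
  {"az":6.8,"z":-10},
  {"x":41.4,"y":-26},
  {"x":41.4,"y":-26},
  {"x":41.4,"y":-26},
  {"x":41.4,"y":-26},
  {"x":41.4,"y":-26},
])

```text
invalid input
```

>>> jog_arm([
  {"x":10.5,"y":-48},
  {"x":10.5,"y":-48},
  {"x":10.5,"y":-48},
  {"x":10.5,"y":-48},
  {"x":10.5,"y":-48},
  {"x":10.5,"y":-48},
  {"x":10.5,"y":-48},
  {"x":10.5,"y":-48},
])

```text
invalid input
```

>>> jog_arm([
  {"x":-9.5,"y":-48},
  {"x":-9.5,"y":-48},
  {"x":-9.5,"y":-48},
  {"x":-9.5,"y":-48},
  {"x":-9.5,"y":-48},
  {"x":-9.5,"y":-48},
  {"x":-9.5,"y":-48},
  {"x":-9.5,"y":-48},
])

```text
invalid input
```

>>> jog_arm([
  {"fingers":85,"x":0,"y":0,"z":-10,"ax":0,"ay":0,"az":6.8},
  {"fingers":85,"x":0,"y":0,"z":-10,"ax":0,"ay":0,"az":6.8},
  {"fingers":85,"x":0,"y":0,"z":-10,"ax":0,"ay":0,"az":6.8},
  {"fingers":85,"x":41,"y":-26,"z":0,"ax":0,"ay":0,"az":0},
  {"fingers":85,"x":41,"y":-26,"z":0,"ax":0,"ay":0,"az":0},
  {"fingers":85,"x":41,"y":-26,"z":0,"ax":0,"ay":0,"az":0},
  {"fingers":85,"x":41,"y":-26,"z":0,"ax":0,"ay":0,"az":0},
  {"fingers":85,"x":41,"y":-26,"z":0,"ax":0,"ay":0,"az":0},
])

```text
t: 1.0
eef_pos: [0.4675, -0.4774, 0.2613]
tool_rot: [-0.0, 1.0, 0.026, -0.0]
contact_force: [0.8, -1.1, 1.1]
gripper_width: 0.995
grasp_force: 0.0
```

>>> jog_arm([
  {"fingers":85,"x":10,"y":-48,"z":0,"ax":0,"ay":0,"az":0},
  {"fingers":85,"x":10,"y":-48,"z":0,"ax":0,"ay":0,"az":0},
  {"fingers":85,"x":10,"y":-48,"z":0,"ax":0,"ay":0,"az":0},
  {"fingers":85,"x":10,"y":-48,"z":0,"ax":0,"ay":0,"az":0},
  {"fingers":85,"x":10,"y":-48,"z":0,"ax":0,"ay":0,"az":0},
  {"fingers":85,"x":10,"y":-48,"z":0,"ax":0,"ay":0,"az":0},
  {"fingers":85,"x":10,"y":-48,"z":0,"ax":0,"ay":0,"az":0},
  {"fingers":85,"x":10,"y":-48,"z":0,"ax":0,"ay":0,"az":0},
])

```text
t: 1.8
eef_pos: [0.5257, -0.0892, 0.2614]
tool_rot: [0.0, 1.0, 0.026, 0.0]
contact_force: [1.4, -0.2, -0.4]
gripper_width: 0.995
grasp_force: 0.0
```

>>> jog_arm([
  {"fingers":85,"x":-10,"y":-48,"z":0,"ax":0,"ay":0,"az":0},
  {"fingers":85,"x":-10,"y":-48,"z":0,"ax":0,"ay":0,"az":0},
  {"fingers":85,"x":-10,"y":-48,"z":0,"ax":0,"ay":0,"az":0},
  {"fingers":85,"x":-10,"y":-48,"z":0,"ax":0,"ay":0,"az":0},
  {"fingers":85,"x":-10,"y":-48,"z":0,"ax":0,"ay":0,"az":0},
  {"fingers":85,"x":-10,"y":-48,"z":0,"ax":0,"ay":0,"az":0},
  {"fingers":85,"x":-10,"y":-48,"z":0,"ax":0,"ay":0,"az":0},
  {"fingers":85,"x":-10,"y":-48,"z":0,"ax":0,"ay":0,"az":0},
])

```text
t: 2.6
eef_pos: [0.4249, 0.2898, 0.2615]
tool_rot: [0.0, 1.0, 0.026, 0.0]
contact_force: [0.9, -0.5, 0.0]
gripper_width: 0.999
grasp_force: 0.0
```

```bash
python3 - <<'E'
from h import *
o=bot.get_obs(); print(o["eef_pos"],o["tool_rot"])
c=cam("wrist"); save(c,"w1.png"); print(c["T"].round(3).tolist())
E
```

```text
[0.42491226 0.28976442 0.26145734] [3.48456798e-05 9.99656393e-01 2.62112293e-02 2.57670270e-04]
[[0.052, -0.958, -0.282, 0.498], [-0.999, -0.05, -0.015, 0.293], [0.001, 0.283, -0.959, 0.403], [0.0, 0.0, 0.0, 1.0]]
```

View pics/w1.png

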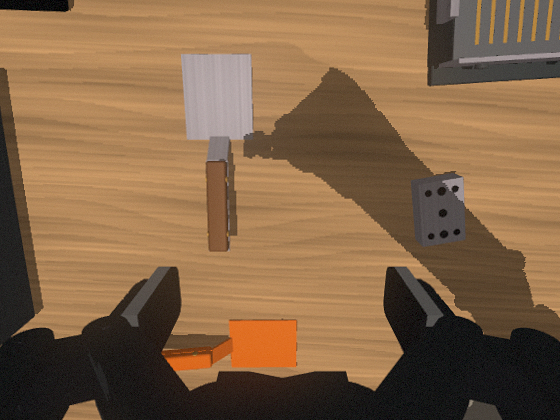

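The wrist view shows the lifter clear. Blade corners are at (181,55), (249,53), (253,138) and (186,140). The handle top begins at (207..226,162) and ends near (209..228,237).

```bash
python3 - <<'E'
from h import *
c=cam("wrist"); im=c["pixels"]; hsv=cv2.cvtColor(im,cv2.COLOR_RGB2HSV)
P=(ray(c,[(181,55),(249,53),(253,138),(186,140)],.002)*1000); print(P.round(0)[:,:2].tolist(),P.mean(0))
print((ray(c,[(216.5,162)],.036)*1000).round(0),(ray(c,[(218.5,237)],.049)*1000).round(0))
m=((hsv[:,:,1]<45)&(hsv[:,:,2]>120)).astype(np.uint8); m[:, :160]=0; m[:,280:]=0; m[137:]=0
k=max(cv2.findContours(m,0,1)[0],key=cv2.contourArea); b=cv2.boxPoints(cv2.minAreaRect(k)); print(b.round(0).tolist())
Q=ray(c,k.reshape(-1,2),.002)[:,:2]*1000; print(cv2.minAreaRect(Q.astype(np.float32)))
E
```

```text
[[539.0, 415.0], [545.0, 343.0], [456.0, 335.0], [449.0, 411.0]] [497.30214626 376.0359534    2.        ]
[[432. 370.  36.]] [[352. 364.  49.]]
[[193.0, 50.0], [262.0, 50.0], [262.0, 136.0], [193.0, 136.0]]
((501.70947265625, 363.6627197265625), (90.32887268066406, 74.20047760009766), 3.184008836746216)
```

>>> jog_arm([
  {"fingers":85,"x":-17,"y":-34.7,"z":30,"ax":0,"ay":0,"az":0},
  {"fingers":85,"x":-17.4,"y":-34.7,"z":30,"ax":0,"ay":0,"az":-0.2},
  {"fingers":85,"x":0,"y":0,"z":40,"ax":0,"ay":0,"az":0},
  {"fingers":85,"x":0,"y":0,"z":40,"ax":0,"ay":0,"az":0},
  {"fingers":85,"x":0,"y":0,"z":40,"ax":0,"ay":0,"az":0},
  {"fingers":85,"x":0,"y":0,"z":40,"ax":0,"ay":0,"az":0},
  {"fingers":85,"x":0,"y":0,"z":15,"ax":0,"ay":0,"az":0},
  {"fingers":85,"x":0,"y":0,"z":12.5,"ax":0,"ay":0,"az":0},
])

```text
t: 3.5
eef_pos: [0.3877, 0.3552, 0.0129]
tool_rot: [0.0, 1.0, 0.028, -0.0]
contact_force: [-0.4, -0.2, 0.9]
gripper_width: 0.995
grasp_force: 0.0
```

>>> jog_arm([
  {"fingers":10,"x":0,"y":0,"z":0,"ax":0,"ay":0,"az":0},
  {"fingers":10,"x":0,"y":0,"z":0,"ax":0,"ay":0,"az":0},
  {"fingers":10,"x":0,"y":0,"z":0,"ax":0,"ay":0,"az":0},
  {"fingers":10,"x":0,"y":0,"z":0,"ax":0,"ay":0,"az":0},
  {"fingers":10,"x":0,"y":0,"z":0,"ax":0,"ay":0,"az":0},
  {"fingers":10,"x":0,"y":0,"z":0,"ax":0,"ay":0,"az":0},
  {"fingers":10,"x":0,"y":0,"z":0,"ax":0,"ay":0,"az":0},
  {"fingers":10,"x":0,"y":0,"z":0,"ax":0,"ay":0,"az":0},
], force=110)

```text
t: 4.3
eef_pos: [0.3882, 0.3562, 0.0146]
tool_rot: [-0.001, 1.0, 0.028, 0.001]
contact_force: [-0.7, 0.7, 6.5]
gripper_width: 0.241
grasp_force: 107.7
```

```bash
python3 - <<'E'
from h import *
c=cam("wrist"); save(c,"w2.png")
E
```

```text
(no output)
```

View pics/w2.png

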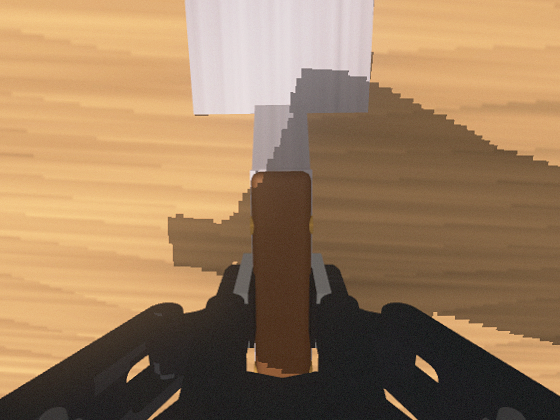

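The handle sits well between the pads, upper end at (282,175), with the blade ahead at rows above 114. Next I'll refine the disc and chuck positions with masks.

```bash
python3 - <<'E'
from h import *
c=cam("top"); im=c["pixels"]; hsv=cv2.cvtColor(im,cv2.COLOR_RGB2HSV)
m=((hsv[:,:,1]<40)&(hsv[:,:,2]>135)).astype(np.uint8)
def comp(x0,y0,x1,y1,n):
    w=np.zeros_like(m); w[y0:y1,x0:x1]=m[y0:y1,x0:x1]
    ks=sorted(cv2.findContours(w,0,1)[0],key=cv2.contourArea)[-n:]
    return ks
for k in comp(225,105,340,195,5):
    Q=(ray(c,k.reshape(-1,2),.067)[:,:2]*1000).astype(np.float32)
    print(cv2.contourArea(k),cv2.boundingRect(k),cv2.minEnclosingCircle(Q),cv2.minAreaRect(Q))
big=cv2.resize(im[100:200,220:345],None,fx=6,fy=6,interpolation=cv2.INTER_NEAREST); cv2.imwrite("pics/crop2.png",big[:,:,::-1])
d=(hsv[:,:,2]<60).astype(np.uint8); w=np.zeros_like(d); w[180:275,365:475]=d[180:275,365:475]
k=max(cv2.findContours(w,0,1)[0],key=cv2.contourArea); print("granite",cv2.approxPolyDP(k,3,True).reshape(-1,2).tolist())
E
```

```text
57.5 (229, 131, 6, 36) ((628.8221435546875, 153.21368408203125), 48.57518005371094) ((628.9810180664062, 151.9420623779297), (97.14602661132812, 6.871053218841553), 7.119964122772217)
107.5 (231, 111, 91, 14) ((713.6509399414062, 32.92417907714844), 121.87679290771484) ((714.5006713867188, 33.031761169433594), (7.315910816192627, 243.72979736328125), 7.215569019317627)
207.5 (237, 164, 94, 16) ((563.97216796875, 15.352272033691406), 122.74786376953125) ((577.2940673828125, 17.002662658691406), (36.6021728515625, 245.4902801513672), 7.062193870544434)
939.5 (281, 120, 37, 35) ((658.5894775390625, -28.038484573364258), 50.504615783691406) ((658.3966064453125, -26.737789154052734), (95.38764953613281, 94.80484008789062), 89.28679656982422)
979.0 (240, 124, 36, 36) ((647.4633178710938, 81.86614990234375), 60.83726119995117) ((648.9009399414062, 82.60790252685547), (90.4953384399414, 86.49304962158203), 6.492800712585449)
granite [[379, 180], [377, 252], [457, 257], [457, 180]]
```

View pics/crop2.png

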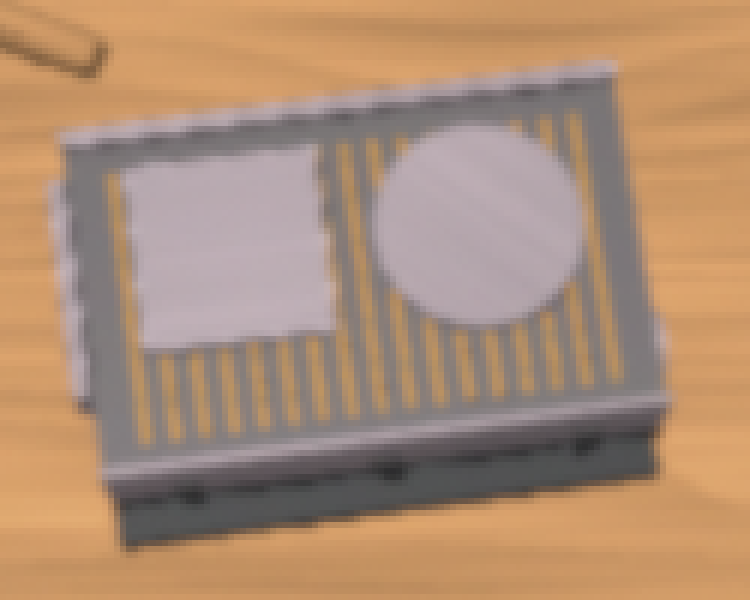

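The zoomed crop shows the disc about 12 mm short of the rail, with a clear gap between it and the square. The chuck's heading is 7.15°. I'll write a planner that prints the row numbers, with waypoints given as blade-edge position, heading and nose-down pitch.

```bash
cat > plan.py <<'E'
from h import *
from scipy.spatial.transform import Slerp
E0=np.array([.1588,-.0013,.0146])   # blade edge in the tool frame
def Rt(head,pitch):
    t=np.radians(head); c,s=np.cos(t),np.sin(t)
    return R.from_matrix(np.array([[c,s,0],[s,-c,0],[0,0,-1]]))*R.from_euler("y",-pitch,degrees=True)
def pose():
    o=bot.get_obs(); q=np.array(o["tool_rot"]); return np.array(o["eef_pos"]),R.from_quat(q[[1,2,3,0]])
def edge():
    p,r=pose(); x=r.as_matrix()[:,0]
    print("edge",((p+r.apply(E0))*1000).round(1),"head %.1f pitch %.1f"%(np.degrees(np.arctan2(x[1],x[0])),-np.degrees(np.arcsin(x[2]))),"tcp",(p*1000).round(1),"F",bot.get_obs()["contact_force"])
def ch(p,z): # chuck-aligned: p along heading (mm) on disc line
    u=np.array([.9922,.1245]); v=np.array([-.1245,.9922]); return list((p*u-109.3*v)/1000)+[z/1000]
def plan(ways,start=None):
    """ways: (edge xyz m, head, pitch, rows); start: (edge,head,pitch) or measured"""
    if start is None: p,r=pose(); e=p+r.apply(E0); x=r.as_matrix()[:,0]; h,a=np.degrees(np.arctan2(x[1],x[0])),-np.degrees(np.arcsin(x[2]))
    else: e,h,a=np.array(start[0]),start[1],start[2]; r=Rt(h,a); p=e-r.apply(E0)
    rows=[]
    for E,H,A,n in ways:
        for i in range(1,n+1):
            f=i/n; r2=Rt(h+(H-h)*f,a+(A-a)*f); p2=e+(np.array(E)-e)*f-r2.apply(E0)
            s=r.inv().apply(p2-p)*1000; w=(r.inv()*r2).as_rotvec(degrees=True)
            rows.append([*s.round(1),*w.round(2)]); p=p+r.apply(s.round(1)/1000); r=r*R.from_rotvec(w.round(2),degrees=True)
        e,h,a=np.array(E),H,A
    for i,q in enumerate(rows): print(i,"|",*["%g"%v for v in q], "|" if i%8==7 else "")
E
python3 - <<'E'
from plan import *
edge()
plan([([.547,.366,.15],3.2,0,4),([.65,.16,.17],5,0,5),(ch(592,110),7.15,12,6),(ch(596,85),7.15,22,4),(ch(596,70),7.15,22,3),(ch(596,64),7.15,22,2)])
E
```

```text
edge [5.467e+02 3.664e+02 2.000e-01] head 3.2 pitch -0.1 tcp [388.2 356.2  14.6] F [-1.0981026  -0.76176531  6.45405569]
0 | 0.1 0 -37.5 -0.06 -0.02 0 
1 | 0.1 0.1 -37.5 0 -0.02 0.01 
2 | 0.1 0.1 -37.5 0 -0.02 0 
3 | 0.1 0.1 -37.5 0 -0.02 0 
4 | 18.3 43.3 -4 0 0 -0.36 
5 | 18 43.4 -4 0 0 -0.36 
6 | 17.7 43.5 -4 0 0 -0.36 
7 | 17.5 43.7 -4 0 0 -0.36 |
8 | 17.2 43.7 -4 0 0 -0.36 
9 | -10.3 32.6 4.5 -0 -2 -0.35 
10 | -10.2 32.5 4.8 -0.02 -2 -0.36 
11 | -10 32.5 5.3 -0.03 -2 -0.36 
12 | -9.9 32.4 5.6 -0.05 -2 -0.35 
13 | -9.6 32.3 6 -0.05 -2 -0.36 
14 | -9.4 32.2 6.4 -0.07 -2 -0.35 
15 | 3 -0 -1 -0 -2.5 -0 |
16 | 3.4 -0 -1.1 -0 -2.5 -0 
17 | 3.5 -0 -1.3 -0 -2.5 -0 
18 | 3.9 -0 -1.3 -0 -2.5 -0 
19 | 1.8 -0 4.6 -0 0 -0 
20 | 1.9 -0 4.7 -0 0 -0 
21 | 1.9 -0 4.6 -0 0 -0 
22 | 1.1 -0 2.8 -0 0 -0 
23 | 1.1 -0 2.8 -0 0 -0 |
```

>>> jog_arm([
  {"fingers":10,"x":0,"y":0,"z":-37.5,"ax":0,"ay":0,"az":0},
  {"fingers":10,"x":0,"y":0,"z":-37.5,"ax":0,"ay":0,"az":0},
  {"fingers":10,"x":0,"y":0,"z":-37.5,"ax":0,"ay":0,"az":0},
  {"fingers":10,"x":0,"y":0,"z":-37.5,"ax":0,"ay":0,"az":0},
  {"fingers":10,"x":18,"y":43.5,"z":-4,"ax":0,"ay":0,"az":-0.36},
  {"fingers":10,"x":18,"y":43.5,"z":-4,"ax":0,"ay":0,"az":-0.36},
  {"fingers":10,"x":18,"y":43.5,"z":-4,"ax":0,"ay":0,"az":-0.36},
  {"fingers":10,"x":18,"y":43.5,"z":-4,"ax":0,"ay":0,"az":-0.36},
])

```text
t: 5.2
eef_pos: [0.471, 0.1847, 0.1799]
tool_rot: [0.0, 0.999, 0.041, -0.0]
contact_force: [0.8, 1.3, -1.9]
gripper_width: 0.232
grasp_force: 108.1
```

>>> jog_arm([
  {"fingers":10,"x":17,"y":43.7,"z":-4,"ax":0,"ay":0,"az":-0.36},
  {"fingers":10,"x":-10,"y":32.5,"z":4.5,"ax":0,"ay":-2,"az":-0.36},
  {"fingers":10,"x":-10,"y":32.5,"z":4.8,"ax":0,"ay":-2,"az":-0.36},
  {"fingers":10,"x":-10,"y":32.5,"z":5.3,"ax":0,"ay":-2,"az":-0.36},
  {"fingers":10,"x":-10,"y":32.5,"z":5.6,"ax":0,"ay":-2,"az":-0.36},
  {"fingers":10,"x":-9.6,"y":32.3,"z":6,"ax":0,"ay":-2,"az":-0.36},
  {"fingers":10,"x":-9.4,"y":32.2,"z":6.4,"ax":0,"ay":-2,"az":-0.36},
  {"fingers":10,"x":0,"y":0,"z":0,"ax":0,"ay":0,"az":0},
])

```text
t: 6.0
eef_pos: [0.4485, -0.0603, 0.1552]
tool_rot: [0.005, 0.993, 0.059, -0.106]
contact_force: [0.3, 0.3, -1.9]
gripper_width: 0.24
grasp_force: 108.0
```

```bash
python3 - <<'E'
from plan import *
edge(); c=cam("side"); im=c["pixels"]
big=cv2.resize(im[120:300,120:340],None,fx=3,fy=3,interpolation=cv2.INTER_CUBIC); cv2.imwrite("pics/s1.png",big[:,:,::-1])
p,r=pose(); print((proj(c,[p+r.apply(E0+[0,d,0]) for d in(-.0375,.0375)]+[p+r.apply(E0+[-.09,d,0]) for d in(-.0375,.0375)])-[120,120])*3)
plan([(ch(596,80),7.15,22,4),(ch(596,66),7.15,22,4)])
E
```

```text
edge [599.3 -41.  107.2] head 6.8 pitch 12.2 tcp [448.5 -60.3 155.2] F [ 0.30155882  0.26539099 -1.89833717]
[[312.98767958 139.25732243]
 [353.83599733  94.91511911]
 [395.71123845 152.44133883]
 [434.84938968 106.13444189]]
0 | 3.5 -0.7 -0.3 -0.21 -2.47 -0.05 
1 | 3.9 -0.6 -0.4 -0.01 -2.47 -0.04 
2 | 4.1 -0.6 -0.5 -0.02 -2.47 -0.05 
3 | 4.3 -0.6 -0.7 -0.02 -2.46 -0.05 
4 | 1.3 0 3.2 0 -0 -0 
5 | 1.3 0 3.2 0 -0 -0 
6 | 1.4 0 3.3 0 -0 -0 
7 | 1.3 0 3.2 0 -0 -0 |
```

View pics/s1.png

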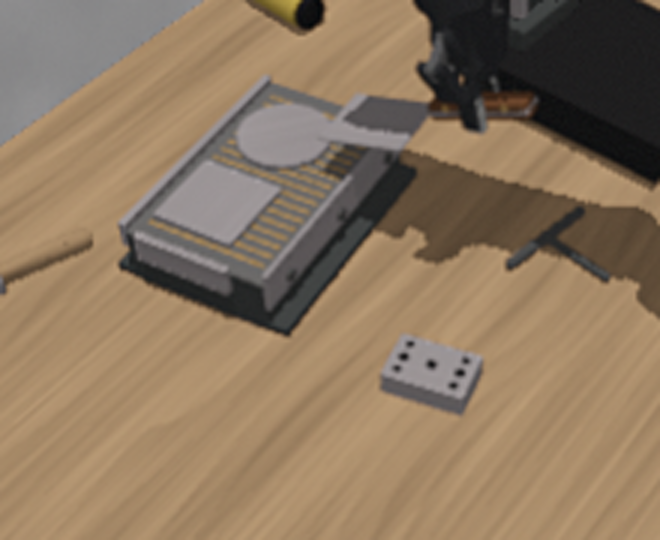

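The blade hovers before the disc with its front edge from (315,133) to (358,95). That matches the prediction, so there was no slip in the grip. Now descend.

>>> jog_arm([
  {"fingers":10,"x":3.5,"y":-0.7,"z":-0.3,"ax":-0.2,"ay":-2.47,"az":-0.05},
  {"fingers":10,"x":3.9,"y":-0.6,"z":-0.4,"ax":0,"ay":-2.47,"az":-0.05},
  {"fingers":10,"x":4.1,"y":-0.6,"z":-0.5,"ax":0,"ay":-2.47,"az":-0.05},
  {"fingers":10,"x":4.3,"y":-0.6,"z":-0.7,"ax":0,"ay":-2.46,"az":-0.05},
  {"fingers":10,"x":1.3,"y":0,"z":3.2,"ax":0,"ay":0,"az":0},
  {"fingers":10,"x":1.3,"y":0,"z":3.2,"ax":0,"ay":0,"az":0},
  {"fingers":10,"x":1.3,"y":0,"z":3.2,"ax":0,"ay":0,"az":0},
  {"fingers":10,"x":1.3,"y":0,"z":3.2,"ax":0,"ay":0,"az":0},
])

```text
t: 6.85
eef_pos: [0.4649, -0.0508, 0.1398]
tool_rot: [0.012, 0.98, 0.063, -0.189]
contact_force: [-0.3, 0.7, -1.3]
gripper_width: 0.237
grasp_force: 108.1
```

```bash
python3 - <<'E'
from plan import *
edge()
plan([(ch(596,62),7.15,22,4),(ch(596,62),7.15,22,1)])
E
```

```text
edge [605.5 -31.1  67.2] head 7.4 pitch 21.8 tcp [464.9 -50.8 139.8] F [-0.34125679  0.65679804 -1.33413788]
0 | 0.3 0.6 1.2 -0.06 -0.04 0.07 
1 | 0.3 0.6 1.2 0.03 -0.04 0.06 
2 | 0.2 0.6 1.1 0.02 -0.03 0.07 
3 | 0.3 0.6 1.2 0.03 -0.04 0.06 
4 | 0 -0 0 0 -0 0
```

>>> jog_arm([
  {"fingers":10,"x":0.3,"y":0.8,"z":1.2,"ax":0,"ay":0,"az":0.1},
  {"fingers":10,"x":0.3,"y":0.8,"z":1.2,"ax":0,"ay":0,"az":0.1},
  {"fingers":10,"x":0.3,"y":0.8,"z":1.2,"ax":0,"ay":0,"az":0},
  {"fingers":10,"x":0.3,"y":0.5,"z":0.9,"ax":0,"ay":0,"az":0},
  {"fingers":10,"x":0,"y":0,"z":0,"ax":0,"ay":0,"az":0},
  {"fingers":10,"x":0,"y":0,"z":0,"ax":0,"ay":0,"az":0},
  {"fingers":10,"x":0,"y":0,"z":0,"ax":0,"ay":0,"az":0},
  {"fingers":10,"x":0,"y":0,"z":0,"ax":0,"ay":0,"az":0},
])

```text
t: 7.65
eef_pos: [0.4653, -0.0536, 0.1354]
tool_rot: [0.012, 0.98, 0.062, -0.189]
contact_force: [-0.2, 0.4, -1.2]
gripper_width: 0.238
grasp_force: 108.1
```

```bash
python3 - <<'E'
from plan import *
edge()
E
```

```text
edge [605.9 -34.5  62.7] head 7.2 pitch 21.9 tcp [465.3 -53.6 135.4] F [-0.20932125  0.40026808 -1.17673449]
```

>>> jog_arm([
  {"fingers":10,"x":0.2,"y":0,"z":0.5,"ax":0,"ay":0,"az":0},
  {"fingers":10,"x":0.2,"y":0,"z":0.5,"ax":0,"ay":0,"az":0},
  {"fingers":10,"x":0.2,"y":0,"z":0.5,"ax":0,"ay":0,"az":0},
  {"fingers":10,"x":0.2,"y":0,"z":0.5,"ax":0,"ay":0,"az":0},
  {"fingers":10,"x":0,"y":0,"z":0,"ax":0,"ay":0,"az":0},
  {"fingers":10,"x":0,"y":0,"z":0,"ax":0,"ay":0,"az":0},
  {"fingers":10,"x":0,"y":0,"z":0,"ax":0,"ay":0,"az":0},
  {"fingers":10,"x":0,"y":0,"z":0,"ax":0,"ay":0,"az":0},
])

```text
t: 8.45
eef_pos: [0.4653, -0.0537, 0.1332]
tool_rot: [0.012, 0.98, 0.062, -0.189]
contact_force: [-0.8, -0.1, 0.7]
gripper_width: 0.241
grasp_force: 108.2
```

```bash
python3 - <<'E'
from plan import *
edge()
E
```

```text
edge [605.9 -34.5  60.6] head 7.2 pitch 21.9 tcp [465.3 -53.7 133.2] F [-0.78204934 -0.12569769  0.69373928]
```

```bash
python3 - <<'E'
from plan import *
plan([(ch(597.5,59.6),7.15,21.9,2),(ch(606,59.6),7.15,20,6),(ch(618,59.6),7.15,15,8)],(np.array(ch(597,60.5)),7.15,21.9))
E
```

```text
0 | 0.4 -0 0.3 0 0 0 
1 | 0.4 -0 0.3 0 0 0 
2 | 1.2 -0 0.4 0 0.32 -0 
3 | 1.3 -0 0.4 0 0.31 0 
4 | 1.2 -0 0.3 -0 0.32 0 
5 | 1.3 -0 0.4 0 0.32 0 
6 | 1.2 -0 0.4 0 0.31 0 
7 | 1.3 -0 0.4 0 0.32 0 |
8 | 1.2 -0 1.2 0 0.62 0 
9 | 1.3 -0 1.2 0 0.63 0 
10 | 1.3 -0 1.3 0 0.63 0 
11 | 1.2 -0 1.2 0 0.62 0 
12 | 1.3 -0 1.3 0 0.63 0 
13 | 1.3 -0 1.3 0 0.62 0 
14 | 1.3 -0 1.3 0 0.63 0 
15 | 1.3 -0 1.3 0 0.62 0 |
```

>>> jog_arm([
  {"fingers":10,"x":0.4,"y":0,"z":0.3,"ax":0,"ay":0,"az":0},
  {"fingers":10,"x":0.4,"y":0,"z":0.3,"ax":0,"ay":0,"az":0},
  {"fingers":10,"x":1.2,"y":0,"z":0.4,"ax":0,"ay":0.32,"az":0},
  {"fingers":10,"x":1.3,"y":0,"z":0.4,"ax":0,"ay":0.32,"az":0},
  {"fingers":10,"x":1.2,"y":0,"z":0.4,"ax":0,"ay":0.32,"az":0},
  {"fingers":10,"x":1.3,"y":0,"z":0.3,"ax":0,"ay":0.32,"az":0},
  {"fingers":10,"x":1.2,"y":0,"z":0.4,"ax":0,"ay":0.31,"az":0},
  {"fingers":10,"x":1.3,"y":0,"z":0.4,"ax":0,"ay":0.31,"az":0},
])

```text
t: 9.25
eef_pos: [0.4716, -0.0529, 0.1274]
tool_rot: [0.011, 0.983, 0.062, -0.173]
contact_force: [-3.5, -0.9, 4.3]
gripper_width: 0.236
grasp_force: 108.6
```

```bash
python3 - <<'E'
from plan import *
edge()
E
```

```text
edge [614.6 -33.5  59.5] head 7.2 pitch 20.0 tcp [471.6 -52.9 127.4] F [-3.49687753 -0.89171477  4.27716154]
```

>>> jog_arm([
  {"fingers":10,"x":1.2,"y":0,"z":1.2,"ax":0,"ay":0.62,"az":0},
  {"fingers":10,"x":1.3,"y":0,"z":1.2,"ax":0,"ay":0.62,"az":0},
  {"fingers":10,"x":1.3,"y":0,"z":1.3,"ax":0,"ay":0.63,"az":0},
  {"fingers":10,"x":1.2,"y":0,"z":1.2,"ax":0,"ay":0.62,"az":0},
  {"fingers":10,"x":1.3,"y":0,"z":1.3,"ax":0,"ay":0.63,"az":0},
  {"fingers":10,"x":1.3,"y":0,"z":1.3,"ax":0,"ay":0.62,"az":0},
  {"fingers":10,"x":1.3,"y":0,"z":1.3,"ax":0,"ay":0.63,"az":0},
  {"fingers":10,"x":1.3,"y":0,"z":1.3,"ax":0,"ay":0.62,"az":0},
])

```text
t: 10.05
eef_pos: [0.478, -0.0521, 0.1145]
tool_rot: [0.008, 0.989, 0.062, -0.13]
contact_force: [-3.4, -1.1, 4.0]
gripper_width: 0.238
grasp_force: 108.6
```

```bash
python3 - <<'E'
from plan import *
edge(); c=cam("side"); im=c["pixels"]
big=cv2.resize(im[140:230,150:280],None,fx=5,fy=5,interpolation=cv2.INTER_CUBIC); cv2.imwrite("pics/s2.png",big[:,:,::-1])
E
```

```text
edge [626.2 -32.   59.4] head 7.2 pitch 15.0 tcp [478.  -52.1 114.5] F [-3.39844345 -1.06901273  4.03440381]
```

View pics/s2.png

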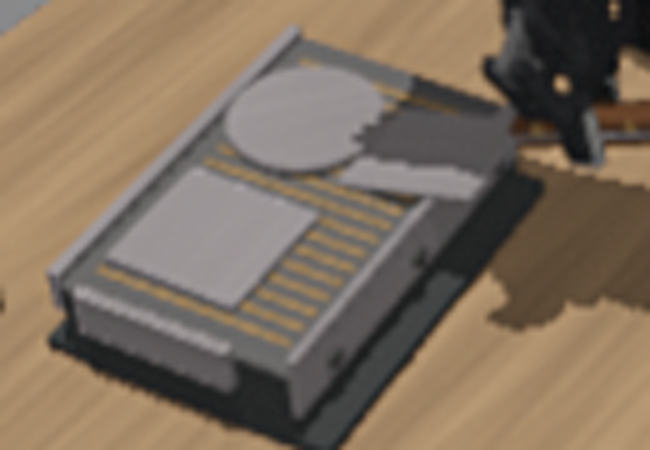

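The disc is now against the rail at about (228,110) and the blade edge meets the disc's front at (345,175). Keep sliding and flattening.

```bash
python3 - <<'E'
from plan import *
plan([(ch(632,59.2),7.15,11.5,8),(ch(648,59.2),7.15,9,8),(ch(664,59.2),7.15,6,8)],(np.array(ch(618,59.6)),7.15,15))
E
```

```text
0 | 1.6 -0 0.8 0 0.44 0 
1 | 1.6 -0 0.8 -0 0.44 0 
2 | 1.6 -0 0.9 -0 0.43 0 
3 | 1.6 -0 0.8 -0 0.44 0 
4 | 1.6 -0 0.9 -0 0.44 -0 
5 | 1.6 -0 0.8 -0 0.44 -0 
6 | 1.6 -0 0.9 -0 0.43 -0 
7 | 1.7 -0 0.9 -0 0.44 -0 |
8 | 1.8 -0 0.5 -0 0.31 -0 
9 | 1.9 -0 0.5 -0 0.31 -0 
10 | 1.9 -0 0.5 -0 0.32 -0 
11 | 1.9 -0 0.5 -0 0.31 -0 
12 | 1.9 -0 0.5 -0 0.31 -0 
13 | 1.9 -0 0.5 -0 0.31 -0 
14 | 1.9 -0 0.5 -0 0.32 -0 
15 | 1.9 -0 0.6 -0 0.31 -0 |
16 | 1.9 -0 0.7 -0 0.38 -0 
17 | 1.8 -0 0.7 -0 0.37 -0 
18 | 1.9 -0 0.8 -0 0.38 -0 
19 | 1.9 -0 0.8 -0 0.37 -0 
20 | 1.9 -0 0.7 -0 0.38 -0 
21 | 1.9 -0 0.8 -0 0.37 -0 
22 | 1.9 -0 0.8 -0 0.38 -0 
23 | 1.9 -0 0.9 -0 0.37 -0 |
```

>>> jog_arm([
  {"fingers":10,"x":1.6,"y":0,"z":0.8,"ax":0,"ay":0.44,"az":0},
  {"fingers":10,"x":1.6,"y":0,"z":0.8,"ax":0,"ay":0.44,"az":0},
  {"fingers":10,"x":1.6,"y":0,"z":0.9,"ax":0,"ay":0.43,"az":0},
  {"fingers":10,"x":1.6,"y":0,"z":0.8,"ax":0,"ay":0.44,"az":0},
  {"fingers":10,"x":1.6,"y":0,"z":0.9,"ax":0,"ay":0.44,"az":0},
  {"fingers":10,"x":1.6,"y":0,"z":0.8,"ax":0,"ay":0.44,"az":0},
  {"fingers":10,"x":1.6,"y":0,"z":0.9,"ax":0,"ay":0.43,"az":0},
  {"fingers":10,"x":1.7,"y":0,"z":0.9,"ax":0,"ay":0.44,"az":0},
])

```text
t: 10.9
eef_pos: [0.4895, -0.0506, 0.1051]
tool_rot: [0.006, 0.993, 0.063, -0.099]
contact_force: [-4.9, -0.6, 3.4]
gripper_width: 0.233
grasp_force: 108.6
```

```bash
python3 - <<'E'
from plan import *
edge(); c=cam("side"); im=c["pixels"]
big=cv2.resize(im[140:230,150:280],None,fx=5,fy=5,interpolation=cv2.INTER_CUBIC); cv2.imwrite("pics/s3.png",big[:,:,::-1])
E
```

```text
edge [640.9 -30.1  59.3] head 7.2 pitch 11.4 tcp [489.5 -50.6 105.1] F [-4.9300984  -0.56023766  3.43005651]
```

View pics/s3.png

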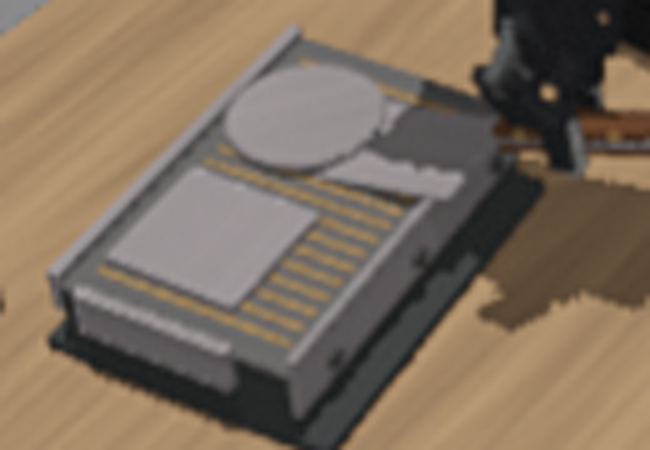

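The blade is sliding under the disc, whose front now overlaps it at (380,115). Forces are mild, so continue.

>>> jog_arm([
  {"fingers":10,"x":1.8,"y":0,"z":0.5,"ax":0,"ay":0.31,"az":0},
  {"fingers":10,"x":1.9,"y":0,"z":0.5,"ax":0,"ay":0.31,"az":0},
  {"fingers":10,"x":1.9,"y":0,"z":0.5,"ax":0,"ay":0.32,"az":0},
  {"fingers":10,"x":1.9,"y":0,"z":0.5,"ax":0,"ay":0.31,"az":0},
  {"fingers":10,"x":1.9,"y":0,"z":0.5,"ax":0,"ay":0.31,"az":0},
  {"fingers":10,"x":1.9,"y":0,"z":0.5,"ax":0,"ay":0.31,"az":0},
  {"fingers":10,"x":1.9,"y":0,"z":0.5,"ax":0,"ay":0.32,"az":0},
  {"fingers":10,"x":1.9,"y":0,"z":0.6,"ax":0,"ay":0.31,"az":0},
])

```text
t: 11.75
eef_pos: [0.5035, -0.0488, 0.0983]
tool_rot: [0.005, 0.995, 0.063, -0.078]
contact_force: [-3.2, -0.4, 3.3]
gripper_width: 0.234
grasp_force: 108.6
```

```bash
python3 - <<'E'
from plan import *
edge()
E
```

```text
edge [656.7 -28.1  59.2] head 7.2 pitch 8.9 tcp [503.5 -48.8  98.3] F [-3.22596022 -0.40734404  3.33554643]
```

>>> jog_arm([
  {"fingers":10,"x":1.9,"y":0,"z":0.7,"ax":0,"ay":0.38,"az":0},
  {"fingers":10,"x":1.8,"y":0,"z":0.7,"ax":0,"ay":0.37,"az":0},
  {"fingers":10,"x":1.9,"y":0,"z":0.8,"ax":0,"ay":0.38,"az":0},
  {"fingers":10,"x":1.9,"y":0,"z":0.8,"ax":0,"ay":0.37,"az":0},
  {"fingers":10,"x":1.9,"y":0,"z":0.7,"ax":0,"ay":0.38,"az":0},
  {"fingers":10,"x":1.9,"y":0,"z":0.8,"ax":0,"ay":0.37,"az":0},
  {"fingers":10,"x":1.9,"y":0,"z":0.8,"ax":0,"ay":0.38,"az":0},
  {"fingers":10,"x":1.9,"y":0,"z":0.8,"ax":0,"ay":0.37,"az":0},
])

```text
t: 12.55
eef_pos: [0.5176, -0.047, 0.0902]
tool_rot: [0.003, 0.997, 0.063, -0.052]
contact_force: [-3.4, -0.7, 2.1]
gripper_width: 0.235
grasp_force: 108.5
```

```bash
python3 - <<'E'
from plan import *
edge()
plan([(ch(688,60),7.15,3,12),(ch(688,66),7.15,-1.5,8),(ch(688,66),7.15,-1.5,4)],(np.array(ch(664,59.2)),7.15,6))
E
```

```text
edge [672.6 -26.1  59.3] head 7.2 pitch 5.9 tcp [517.6 -47.   90.2] F [-3.39388941 -0.69641778  2.08247574]
0 | 1.9 -0 0.4 -0 0.25 0 
1 | 1.9 -0 0.4 0 0.25 -0 
2 | 2 -0 0.5 0 0.25 -0 
3 | 1.9 -0 0.4 0 0.25 0 
4 | 1.9 -0 0.5 0 0.25 -0 
5 | 1.9 -0 0.4 0 0.25 -0 
6 | 2 -0 0.5 0 0.25 -0 
7 | 1.9 -0 0.5 0 0.25 -0 |
8 | 1.9 -0 0.5 0 0.25 -0 
9 | 1.9 -0 0.5 0 0.25 -0 
10 | 2 -0 0.5 0 0.25 -0 
11 | 1.9 -0 0.5 0 0.25 -0 
12 | -0.2 -0 0.8 0 0.56 -0 
13 | -0.1 -0 0.8 0 0.57 -0 
14 | -0.2 -0 0.8 0 0.56 -0 
15 | -0.1 -0 0.8 0 0.56 -0 |
16 | -0.2 -0 0.8 0 0.56 -0 
17 | -0.1 -0 0.8 0 0.57 -0 
18 | -0.2 -0 0.9 0 0.56 0 
19 | -0.1 -0 0.8 0 0.56 0 
20 | 0 -0 -0 0 0 0 
21 | 0 -0 -0 0 0 0 
22 | 0 -0 -0 0 0 0 
23 | 0 -0 -0 0 0 0 |
```

>>> jog_arm([
  {"fingers":10,"x":1.9,"y":0,"z":0.4,"ax":0,"ay":0.25,"az":0},
  {"fingers":10,"x":1.9,"y":0,"z":0.4,"ax":0,"ay":0.25,"az":0},
  {"fingers":10,"x":2,"y":0,"z":0.5,"ax":0,"ay":0.25,"az":0},
  {"fingers":10,"x":1.9,"y":0,"z":0.4,"ax":0,"ay":0.25,"az":0},
  {"fingers":10,"x":1.9,"y":0,"z":0.5,"ax":0,"ay":0.25,"az":0},
  {"fingers":10,"x":1.9,"y":0,"z":0.4,"ax":0,"ay":0.25,"az":0},
  {"fingers":10,"x":2,"y":0,"z":0.5,"ax":0,"ay":0.25,"az":0},
  {"fingers":10,"x":1.9,"y":0,"z":0.5,"ax":0,"ay":0.25,"az":0},
])

```text
t: 13.35
eef_pos: [0.5316, -0.0453, 0.0851]
tool_rot: [0.002, 0.997, 0.063, -0.035]
contact_force: [-6.0, -0.2, 3.1]
gripper_width: 0.235
grasp_force: 108.6
```

>>> jog_arm([
  {"fingers":10,"x":1.9,"y":0,"z":0.5,"ax":0,"ay":0.25,"az":0},
  {"fingers":10,"x":1.9,"y":0,"z":0.5,"ax":0,"ay":0.25,"az":0},
  {"fingers":10,"x":2,"y":0,"z":0.5,"ax":0,"ay":0.25,"az":0},
  {"fingers":10,"x":1.9,"y":0,"z":0.5,"ax":0,"ay":0.25,"az":0},
  {"fingers":10,"x":0,"y":0,"z":0,"ax":0,"ay":0,"az":0},
  {"fingers":10,"x":0,"y":0,"z":0,"ax":0,"ay":0,"az":0},
  {"fingers":10,"x":0,"y":0,"z":0,"ax":0,"ay":0,"az":0},
  {"fingers":10,"x":0,"y":0,"z":0,"ax":0,"ay":0,"az":0},
])

```text
t: 14.15
eef_pos: [0.5396, -0.0443, 0.0828]
tool_rot: [0.002, 0.998, 0.063, -0.026]
contact_force: [-4.9, -0.2, 0.2]
gripper_width: 0.235
grasp_force: 108.5
```

```bash
python3 - <<'E'
from plan import *
edge(); c=cam("side"); im=c["pixels"]
big=cv2.resize(im[140:230,150:280],None,fx=5,fy=5,interpolation=cv2.INTER_CUBIC); cv2.imwrite("pics/s4.png",big[:,:,::-1])
E
```

```text
edge [696.  -23.2  59.9] head 7.2 pitch 3.0 tcp [539.6 -44.3  82.8] F [-4.88627337 -0.21518473  0.20687775]
```

View pics/s4.png

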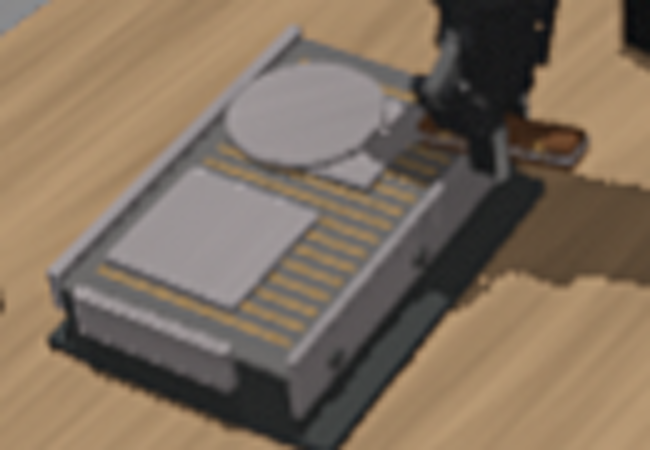

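The blade is well under the disc, with only its rear strip near (370,185) showing. Now level it and lift.

>>> jog_arm([
  {"fingers":10,"x":-0.3,"y":0,"z":0.8,"ax":0,"ay":0.57,"az":0},
  {"fingers":10,"x":-0.3,"y":0,"z":0.8,"ax":0,"ay":0.57,"az":0},
  {"fingers":10,"x":-0.3,"y":0,"z":0.8,"ax":0,"ay":0.57,"az":0},
  {"fingers":10,"x":-0.3,"y":0,"z":0.8,"ax":0,"ay":0.57,"az":0},
  {"fingers":10,"x":-0.2,"y":0,"z":0.8,"ax":0,"ay":0.57,"az":0},
  {"fingers":10,"x":-0.2,"y":0,"z":0.8,"ax":0,"ay":0.57,"az":0},
  {"fingers":10,"x":-0.2,"y":0,"z":0.8,"ax":0,"ay":0.57,"az":0},
  {"fingers":10,"x":-0.2,"y":0,"z":0.8,"ax":0,"ay":0.57,"az":0},
])

```text
t: 15.0
eef_pos: [0.5374, -0.0445, 0.0763]
tool_rot: [-0.001, 0.998, 0.063, 0.014]
contact_force: [0.4, -0.0, -5.3]
gripper_width: 0.239
grasp_force: 107.7
```

```bash
python3 - <<'E'
from plan import *
edge()
E
```

```text
edge [695.1 -23.2  66.1] head 7.2 pitch -1.6 tcp [537.4 -44.5  76.3] F [ 0.40723338 -0.03385187 -5.25137976]
```

>>> jog_arm([
  {"fingers":10,"x":0,"y":0,"z":-2,"ax":0,"ay":0,"az":0},
  {"fingers":10,"x":0,"y":0,"z":-3,"ax":0,"ay":0,"az":0},
  {"fingers":10,"x":0,"y":0,"z":-4,"ax":0,"ay":0,"az":0},
  {"fingers":10,"x":0,"y":0,"z":-5,"ax":0,"ay":0,"az":0},
  {"fingers":10,"x":0,"y":0,"z":-6,"ax":0,"ay":0,"az":0},
  {"fingers":10,"x":0,"y":0,"z":-7,"ax":0,"ay":0,"az":0},
  {"fingers":10,"x":0,"y":0,"z":-7,"ax":0,"ay":0,"az":0},
  {"fingers":10,"x":0,"y":0,"z":-7,"ax":0,"ay":0,"az":0},
])

```text
t: 15.8
eef_pos: [0.5366, -0.0446, 0.1183]
tool_rot: [-0.001, 0.998, 0.063, 0.014]
contact_force: [0.6, -0.2, -5.8]
gripper_width: 0.234
grasp_force: 107.7
```

>>> jog_arm([
  {"fingers":10,"x":0,"y":0,"z":-6,"ax":0,"ay":0,"az":0},
  {"fingers":10,"x":0,"y":0,"z":-4,"ax":0,"ay":0,"az":0},
  {"fingers":10,"x":-2,"y":0,"z":-2,"ax":0,"ay":0,"az":0},
  {"fingers":10,"x":-4,"y":0,"z":0,"ax":0,"ay":0,"az":0},
  {"fingers":10,"x":-6,"y":0,"z":0,"ax":0,"ay":0,"az":0},
  {"fingers":10,"x":-8,"y":0,"z":0,"ax":0,"ay":0,"az":0},
  {"fingers":10,"x":-8,"y":0,"z":0,"ax":0,"ay":0,"az":0},
  {"fingers":10,"x":-8,"y":0,"z":0,"ax":0,"ay":0,"az":0},
])

```text
t: 16.6
eef_pos: [0.4994, -0.0493, 0.1283]
tool_rot: [-0.001, 0.998, 0.063, 0.013]
contact_force: [-0.3, 0.6, -5.9]
gripper_width: 0.235
grasp_force: 107.6
```

```bash
python3 - <<'E'
from plan import *
edge()
c=cam("top"); save(c,"t3.png"); im=c["pixels"]
hsv=cv2.cvtColor(im,cv2.COLOR_RGB2HSV)
m=((hsv[:,:,1]<40)&(hsv[:,:,2]>135)).astype(np.uint8)
for k in cv2.findContours(m,0,1)[0]:
    if cv2.contourArea(k)>500: 
        x,y,w,h=cv2.boundingRect(k)
        if y>100: print(cv2.contourArea(k),(x,y,w,h), ray(c,[(x+w/2,y+h/2)],.135)[0].round(3))
E
```

```text
edge [657.1 -28.1 118. ] head 7.2 pitch -1.5 tcp [499.4 -49.3 128.3] F [-0.25680453  0.59708385 -5.85402908]
973.0 (240, 124, 36, 36) [0.621 0.078 0.135]
```

>>> jog_arm([
  {"fingers":10,"x":-5,"y":0,"z":0,"ax":0,"ay":-0.5,"az":0},
  {"fingers":10,"x":-3,"y":0,"z":0,"ax":0,"ay":-0.5,"az":0},
  {"fingers":10,"x":0,"y":0,"z":0,"ax":0,"ay":-0.5,"az":0},
  {"fingers":10,"x":0,"y":0,"z":0,"ax":0,"ay":0,"az":1},
  {"fingers":10,"x":0,"y":0,"z":0,"ax":0,"ay":0,"az":2},
  {"fingers":10,"x":0,"y":0,"z":0,"ax":0,"ay":0,"az":3},
  {"fingers":10,"x":0,"y":0,"z":0,"ax":0,"ay":0,"az":4},
  {"fingers":10,"x":0,"y":0,"z":0,"ax":0,"ay":0,"az":5},
])

```text
t: 17.45
eef_pos: [0.4931, -0.05, 0.1283]
tool_rot: [-0.0, 0.998, -0.07, 0.001]
contact_force: [0.2, 0.1, -5.6]
gripper_width: 0.236
grasp_force: 107.8
```

>>> jog_arm([
  {"fingers":10,"x":0,"y":0,"z":0,"ax":0,"ay":0,"az":5},
  {"fingers":10,"x":0,"y":0,"z":0,"ax":0,"ay":0,"az":5},
  {"fingers":10,"x":0,"y":0,"z":0,"ax":0,"ay":0,"az":5},
  {"fingers":10,"x":0,"y":0,"z":0,"ax":0,"ay":0,"az":5},
  {"fingers":10,"x":0,"y":0,"z":0,"ax":0,"ay":0,"az":5},
  {"fingers":10,"x":0,"y":0,"z":0,"ax":0,"ay":0,"az":5},
  {"fingers":10,"x":0,"y":0,"z":0,"ax":0,"ay":0,"az":5},
  {"fingers":10,"x":0,"y":0,"z":0,"ax":0,"ay":0,"az":5},
])

```text
t: 18.25
eef_pos: [0.4933, -0.0498, 0.1284]
tool_rot: [-0.001, 0.913, -0.407, 0.001]
contact_force: [0.8, 0.1, -6.3]
gripper_width: 0.239
grasp_force: 107.8
```

>>> jog_arm([
  {"fingers":10,"x":0,"y":0,"z":0,"ax":0,"ay":0,"az":5},
  {"fingers":10,"x":0,"y":0,"z":0,"ax":0,"ay":0,"az":5},
  {"fingers":10,"x":0,"y":0,"z":0,"ax":0,"ay":0,"az":5},
  {"fingers":10,"x":0,"y":0,"z":0,"ax":0,"ay":0,"az":5},
  {"fingers":10,"x":0,"y":0,"z":0,"ax":0,"ay":0,"az":5},
  {"fingers":10,"x":0,"y":0,"z":0,"ax":0,"ay":0,"az":5},
  {"fingers":10,"x":0,"y":0,"z":0,"ax":0,"ay":0,"az":5},
  {"fingers":10,"x":0,"y":0,"z":0,"ax":0,"ay":0,"az":4},
])

```text
t: 19.05
eef_pos: [0.4937, -0.0501, 0.1287]
tool_rot: [-0.002, 0.725, -0.689, 0.001]
contact_force: [-1.2, -0.4, -6.9]
gripper_width: 0.236
grasp_force: 107.8
```

>>> jog_arm([
  {"fingers":10,"x":0,"y":0,"z":0,"ax":0,"ay":0,"az":4},
  {"fingers":10,"x":0,"y":0,"z":0,"ax":0,"ay":0,"az":3},
  {"fingers":10,"x":0,"y":0,"z":0,"ax":0,"ay":0,"az":1},
  {"fingers":10,"x":0,"y":0,"z":0,"ax":0,"ay":0,"az":0},
  {"fingers":10,"x":0,"y":0,"z":0,"ax":0,"ay":0,"az":0},
  {"fingers":10,"x":0,"y":0,"z":0,"ax":0,"ay":0,"az":0},
  {"fingers":10,"x":0,"y":0,"z":0,"ax":0,"ay":0,"az":0},
  {"fingers":10,"x":0,"y":0,"z":0,"ax":0,"ay":0,"az":0},
])

```text
t: 19.85
eef_pos: [0.4926, -0.0505, 0.1284]
tool_rot: [0.001, -0.677, 0.736, -0.0]
contact_force: [-0.4, 0.4, -5.7]
gripper_width: 0.236
grasp_force: 107.7
```

```bash
python3 - <<'E'
from plan import *
edge()
c=cam("top"); save(c,"t4.png"); im=c["pixels"]
hsv=cv2.cvtColor(im,cv2.COLOR_RGB2HSV)
m=((hsv[:,:,1]<45)&(hsv[:,:,2]>120)).astype(np.uint8)
for k in cv2.findContours(m,0,1)[0]:
    x,y,w,h=cv2.boundingRect(k)
    if cv2.contourArea(k)>150 and y>100 and 200<x<480: 
        print(cv2.contourArea(k),(x,y,w,h), ray(c,[(x+w/2,y+h/2)],.125)[0].round(3))
plan([([.449,-.357,.118],-95,0,16)])
E
```

```text
edge [ 480.7 -208.8  113.7] head -94.8 pitch 0.1 tcp [492.6 -50.5 128.4] F [-0.35314948  0.42035531 -5.74020607]
5928.0 (207, 261, 131, 128) [0.185 0.048 0.125]
501.0 (239, 225, 25, 31) [0.379 0.096 0.125]
864.5 (355, 179, 30, 38) [ 0.478 -0.192  0.125]
220.5 (412, 154, 35, 12) [ 0.572 -0.345  0.125]
520.5 (327, 126, 36, 122) [ 0.506 -0.133  0.125]
4514.5 (229, 111, 123, 130) [ 0.536 -0.     0.125]
0 | 9.4 1.1 -0.3 -0.09 0 0.01 
1 | 9.4 1.2 -0.2 0 0.01 0.01 
2 | 9.4 1.1 -0.3 0 -0 0.02 
3 | 9.4 1.2 -0.3 0 0 0.01 
4 | 9.4 1.2 -0.3 0 0 0.01 
5 | 9.4 1.1 -0.2 0 0.01 0.01 
6 | 9.4 1.1 -0.3 0 0 0.02 
7 | 9.4 1.2 -0.3 0 0 0.01 |
8 | 9.4 1.1 -0.2 0 0.01 0.01 
9 | 9.4 1.2 -0.3 0 -0 0.01 
10 | 9.4 1.1 -0.3 0 0 0.01 
11 | 9.4 1.2 -0.2 0 0.01 0.02 
12 | 9.4 1.1 -0.3 0 -0 0.01 
13 | 9.4 1.1 -0.3 0 0 0.01 
14 | 9.4 1.2 -0.2 0 0 0.01 
15 | 9.4 1.1 -0.3 0 0.01 0.02 |
```

View pics/t4.png

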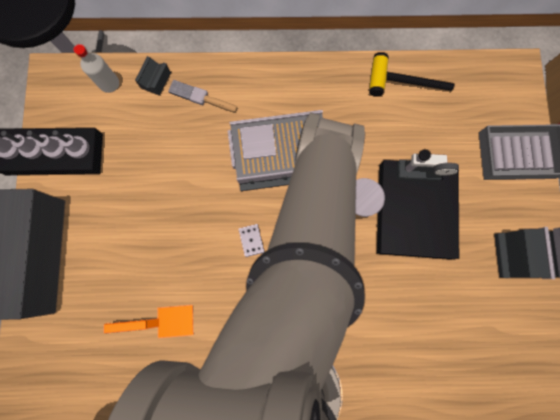

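The top view shows the disc riding at about (365,198), next to the granite's left edge (380). Now move it over the granite. I've used up the picture allowance, so from here I'll check by numbers only.

>>> jog_arm([
  {"fingers":10,"x":4,"y":0.5,"z":0,"ax":0,"ay":0,"az":0},
  {"fingers":10,"x":7,"y":1,"z":0,"ax":0,"ay":0,"az":0},
  {"fingers":10,"x":10,"y":1.2,"z":0,"ax":0,"ay":0,"az":0},
  {"fingers":10,"x":11,"y":1.3,"z":0,"ax":0,"ay":0,"az":0},
  {"fingers":10,"x":11,"y":1.3,"z":0,"ax":0,"ay":0,"az":0},
  {"fingers":10,"x":11,"y":1.3,"z":0,"ax":0,"ay":0,"az":0},
  {"fingers":10,"x":11,"y":1.3,"z":0,"ax":0,"ay":0,"az":0},
  {"fingers":10,"x":11,"y":1.3,"z":0,"ax":0,"ay":0,"az":0},
])

```text
t: 20.7
eef_pos: [0.4768, -0.1263, 0.1283]
tool_rot: [0.001, -0.677, 0.736, -0.0]
contact_force: [0.3, -0.8, -5.7]
gripper_width: 0.235
grasp_force: 107.7
```

>>> jog_arm([
  {"fingers":10,"x":11,"y":1.3,"z":0,"ax":0,"ay":0,"az":0},
  {"fingers":10,"x":11,"y":1.3,"z":0,"ax":0,"ay":0,"az":0},
  {"fingers":10,"x":11,"y":1.3,"z":0,"ax":0,"ay":0,"az":0},
  {"fingers":10,"x":11,"y":1.3,"z":0,"ax":0,"ay":0,"az":0},
  {"fingers":10,"x":11,"y":1.3,"z":0,"ax":0,"ay":0,"az":0},
  {"fingers":10,"x":10,"y":1.2,"z":0,"ax":0,"ay":0,"az":0},
  {"fingers":10,"x":6,"y":0.8,"z":0,"ax":0,"ay":0,"az":0},
  {"fingers":10,"x":3,"y":0.3,"z":0,"ax":0,"ay":0,"az":0},
])

```text
t: 21.5
eef_pos: [0.4619, -0.199, 0.1282]
tool_rot: [0.001, -0.677, 0.736, -0.0]
contact_force: [0.7, 0.2, -5.3]
gripper_width: 0.231
grasp_force: 107.7
```

```bash
cat > disc.py <<'E'
from plan import *
def disc(z,x0=360,y0=165,x1=470,y1=262):
    c=cam("top"); hsv=cv2.cvtColor(c["pixels"],cv2.COLOR_RGB2HSV)
    m=((hsv[:,:,2]>100)&(hsv[:,:,1]<60)).astype(np.uint8); w=np.zeros_like(m); w[y0:y1,x0:x1]=m[y0:y1,x0:x1]
    for k in cv2.findContours(w,0,1)[0]:
        if cv2.contourArea(k)>200:
            Q=(ray(c,k.reshape(-1,2),z)[:,:2]*1000).astype(np.float32)
            print(cv2.contourArea(k),cv2.boundingRect(k),"circle",np.round(cv2.minEnclosingCircle(Q)[0],1),round(cv2.minEnclosingCircle(Q)[1],1),"x",Q[:,0].min(),Q[:,0].max(),"y",Q[:,1].min(),Q[:,1].max())
E
python3 - <<'E'
from disc import *
edge(); disc(.125)
plan([([.449,-.357,.080],-95,6,8),([.449,-.357,.066],-95,8,8),([.449,-.357,.0625],-95,8,4)])
E
```

```text
edge [ 449.8 -357.3  113.6] head -94.8 pitch 0.0 tcp [ 461.9 -199.   128.2] F [ 0.68374053  0.24270984 -5.33298589]
4950.0 (380, 165, 85, 97) circle [ 459.  -328.1] 141.3 x 323.41238 559.9192 y -429.18143 -210.76355
0 | 0.2 0 2.1 -0.08 -0.75 0.02 
1 | 0.2 0.1 2.2 0 -0.75 0.02 
2 | 0.3 0 2.1 0.01 -0.74 0.02 
3 | 0.3 0.1 2.1 -0 -0.75 0.03 
4 | 0.4 0 2.1 -0 -0.75 0.02 
5 | 0.5 0.1 2.1 -0 -0.75 0.02 
6 | 0.5 0 2.2 0 -0.74 0.02 
7 | 0.5 0.1 2.1 0 -0.75 0.02 |
8 | 0.3 -0 1 0 -0.25 -0 
9 | 0.2 -0 1.1 0 -0.25 -0 
10 | 0.3 -0 1 0 -0.25 -0 
11 | 0.3 -0 1.1 0 -0.25 -0 
12 | 0.2 -0 1 0 -0.25 -0 
13 | 0.3 -0 1 0 -0.25 -0 
14 | 0.3 -0 1.1 0 -0.25 -0 
15 | 0.3 -0 1 0 -0.25 -0 |
16 | 0.1 -0 0.9 0 -0 -0 
17 | 0.2 -0 0.9 0 -0 -0 
18 | 0.1 -0 0.8 0 -0 -0 
19 | 0.1 -0 0.9 0 -0 -0
```

>>> jog_arm([
  {"fingers":10,"x":0.2,"y":0,"z":2.1,"ax":0,"ay":-0.75,"az":0},
  {"fingers":10,"x":0.2,"y":0,"z":2.1,"ax":0,"ay":-0.75,"az":0},
  {"fingers":10,"x":0.3,"y":0,"z":2.1,"ax":0,"ay":-0.75,"az":0},
  {"fingers":10,"x":0.3,"y":0,"z":2.1,"ax":0,"ay":-0.75,"az":0},
  {"fingers":10,"x":0.4,"y":0,"z":2.1,"ax":0,"ay":-0.75,"az":0},
  {"fingers":10,"x":0.5,"y":0,"z":2.1,"ax":0,"ay":-0.75,"az":0},
  {"fingers":10,"x":0.5,"y":0,"z":2.1,"ax":0,"ay":-0.75,"az":0},
  {"fingers":10,"x":0.5,"y":0,"z":2.1,"ax":0,"ay":-0.75,"az":0},
])

```text
t: 22.35
eef_pos: [0.462, -0.2004, 0.1111]
tool_rot: [0.04, -0.676, 0.735, 0.035]
contact_force: [1.9, -0.3, -5.9]
gripper_width: 0.239
grasp_force: 107.6
```

>>> jog_arm([
  {"fingers":10,"x":0.3,"y":0,"z":1.1,"ax":0,"ay":-0.25,"az":0},
  {"fingers":10,"x":0.3,"y":0,"z":1,"ax":0,"ay":-0.25,"az":0},
  {"fingers":10,"x":0.3,"y":0,"z":1.1,"ax":0,"ay":-0.25,"az":0},
  {"fingers":10,"x":0.3,"y":0,"z":1,"ax":0,"ay":-0.25,"az":0},
  {"fingers":10,"x":0.3,"y":0,"z":1,"ax":0,"ay":-0.25,"az":0},
  {"fingers":10,"x":0.2,"y":0,"z":1,"ax":0,"ay":-0.25,"az":0},
  {"fingers":10,"x":0.2,"y":0,"z":1,"ax":0,"ay":-0.25,"az":0},
  {"fingers":10,"x":0,"y":0,"z":0,"ax":0,"ay":0,"az":0},
])

```text
t: 23.15
eef_pos: [0.4618, -0.2014, 0.1038]
tool_rot: [0.05, -0.675, 0.734, 0.046]
contact_force: [0.3, 0.3, -5.7]
gripper_width: 0.232
grasp_force: 107.6
```

```bash
sed -i 's/x0=360,y0=165,x1=470,y1=262/x0=383,y0=182,x1=454,y1=248/' disc.py
python3 - <<'E'
from disc import *
edge(); disc(.078)
E
```

```text
edge [ 450.2 -356.4   67.8] head -94.8 pitch 7.8 tcp [ 461.8 -201.4  103.8] F [ 0.33844902  0.25482949 -5.72763138]
265.0 (413, 237, 41, 11) circle [ 365.4 -354.7] 50.6 x 359.7054 385.51538 y -405.2018 -304.2815
982.0 (422, 182, 32, 43) circle [ 475.1 -383.2] 63.3 x 417.6332 527.40955 y -419.9697 -332.87747
```

>>> jog_arm([
  {"fingers":10,"x":0.1,"y":0,"z":0.9,"ax":0,"ay":0,"az":0},
  {"fingers":10,"x":0.1,"y":0,"z":0.9,"ax":0,"ay":0,"az":0},
  {"fingers":10,"x":0.1,"y":0,"z":0.9,"ax":0,"ay":0,"az":0},
  {"fingers":10,"x":0.1,"y":0,"z":0.9,"ax":0,"ay":0,"az":0},
  {"fingers":10,"x":0.1,"y":0,"z":0.9,"ax":0,"ay":0,"az":0},
  {"fingers":10,"x":0.1,"y":0,"z":0.8,"ax":0,"ay":0,"az":0},
  {"fingers":10,"x":0,"y":0,"z":0,"ax":0,"ay":0,"az":0},
  {"fingers":10,"x":0,"y":0,"z":0,"ax":0,"ay":0,"az":0},
])

```text
t: 24.0
eef_pos: [0.4621, -0.2012, 0.0987]
tool_rot: [0.051, -0.676, 0.734, 0.045]
contact_force: [-0.1, 0.9, -3.1]
gripper_width: 0.231
grasp_force: 107.7
```

```bash
python3 - <<'E'
from disc import *
edge()
c=cam("side"); hsv=cv2.cvtColor(c["pixels"],cv2.COLOR_RGB2HSV)
m=((hsv[:,:,2]>100)&(hsv[:,:,1]<45)).astype(np.uint8); m[:110]=0;m[185:]=0;m[:,:262]=0;m[:,385:]=0
for k in cv2.findContours(m,0,1)[0]:
    if cv2.contourArea(k)>60:
        Q=ray(c,k.reshape(-1,2),.07)[:,:2]*1000; print(cv2.contourArea(k),cv2.boundingRect(k),Q.min(0).round(),Q.max(0).round())
print(proj(c,[(.4526,-.331,.068)]))
E
```

```text
edge [ 450.6 -356.2   62.8] head -94.8 pitch 7.8 tcp [ 462.1 -201.2   98.7] F [-0.06099444  0.90056552 -3.14074198]
198.0 (322, 129, 19, 19) [ 407. -373.] [ 468. -286.]
[[326.25690036 137.23393771]]
```

>>> jog_arm([
  {"fingers":10,"x":0.1,"y":0,"z":0.6,"ax":0,"ay":0,"az":0},
  {"fingers":10,"x":0.1,"y":0,"z":0.6,"ax":0,"ay":0,"az":0},
  {"fingers":10,"x":0.1,"y":0,"z":0.6,"ax":0,"ay":0,"az":0},
  {"fingers":10,"x":-1,"y":0,"z":0.1,"ax":0,"ay":0,"az":0},
  {"fingers":10,"x":-2,"y":0,"z":0.3,"ax":0,"ay":0,"az":0},
  {"fingers":10,"x":-2,"y":0,"z":0.3,"ax":0,"ay":0,"az":0},
  {"fingers":10,"x":-2,"y":0,"z":0.3,"ax":0,"ay":0,"az":0},
  {"fingers":10,"x":0,"y":0,"z":0,"ax":0,"ay":0,"az":0},
])

```text
t: 24.85
eef_pos: [0.4626, -0.1939, 0.0968]
tool_rot: [0.05, -0.676, 0.734, 0.045]
contact_force: [-0.5, 0.7, -1.2]
gripper_width: 0.238
grasp_force: 108.1
```

```bash
cat >> disc.py <<'E'
def sdisc():
    c=cam("side"); hsv=cv2.cvtColor(c["pixels"],cv2.COLOR_RGB2HSV)
    m=((hsv[:,:,2]>100)&(hsv[:,:,1]<45)).astype(np.uint8); m[:122]=0;m[185:]=0;m[:,:262]=0;m[:,385:]=0
    for k in cv2.findContours(m,0,1)[0]:
        if cv2.contourArea(k)>40:
            Q=ray(c,k.reshape(-1,2),.067)[:,:2]*1000; print("side",cv2.contourArea(k),cv2.boundingRect(k),Q.min(0).round(),Q.max(0).round())
E
python3 - <<'E'
from disc import *
edge(); sdisc()
E
```

```text
edge [ 451.1 -348.8   60.8] head -94.7 pitch 7.8 tcp [ 462.6 -193.9   96.8] F [-0.47851834  0.67089925 -1.24849554]
side 228.5 (321, 129, 20, 21) [ 408. -377.] [ 470. -279.]
```

>>> jog_arm([
  {"fingers":10,"x":-2,"y":0,"z":0.3,"ax":0,"ay":0,"az":0},
  {"fingers":10,"x":-3,"y":0,"z":0.4,"ax":0,"ay":0,"az":0},
  {"fingers":10,"x":-3,"y":0,"z":0.4,"ax":0,"ay":0,"az":0},
  {"fingers":10,"x":-3,"y":0,"z":0.4,"ax":0,"ay":0,"az":0},
  {"fingers":10,"x":-3,"y":0,"z":0.4,"ax":0,"ay":0,"az":0},
  {"fingers":10,"x":-3,"y":0,"z":0.4,"ax":0,"ay":0,"az":0},
  {"fingers":10,"x":-3,"y":0,"z":0.4,"ax":0,"ay":0,"az":0},
  {"fingers":10,"x":-3,"y":0,"z":0.4,"ax":0,"ay":0,"az":0},
])

```text
t: 25.7
eef_pos: [0.4645, -0.1708, 0.0968]
tool_rot: [0.05, -0.675, 0.734, 0.045]
contact_force: [0.2, -0.2, -0.9]
gripper_width: 0.24
grasp_force: 108.3
```

```bash
python3 - <<'E'
from disc import *
edge(); sdisc()
E
```

```text
edge [ 452.9 -325.7   60.8] head -94.8 pitch 7.8 tcp [ 464.5 -170.8   96.8] F [ 0.16600316 -0.15711548 -0.88169778]
side 333.0 (317, 129, 24, 24) [ 408. -377.] [ 497. -259.]
```

>>> jog_arm([
  {"fingers":10,"x":-4,"y":0,"z":0.5,"ax":0,"ay":0,"az":0},
  {"fingers":10,"x":-4,"y":0,"z":0.5,"ax":0,"ay":0,"az":0},
  {"fingers":10,"x":-4,"y":0,"z":0.5,"ax":0,"ay":0,"az":0},
  {"fingers":10,"x":-4,"y":0,"z":0.5,"ax":0,"ay":0,"az":0},
  {"fingers":10,"x":-4,"y":0,"z":0.5,"ax":0,"ay":0,"az":0},
  {"fingers":10,"x":-4,"y":0,"z":0.5,"ax":0,"ay":0,"az":0},
  {"fingers":10,"x":-4,"y":0,"z":0.5,"ax":0,"ay":0,"az":0},
  {"fingers":10,"x":-4,"y":0,"z":0.5,"ax":0,"ay":0,"az":0},
])

```text
t: 26.55
eef_pos: [0.4672, -0.1386, 0.0971]
tool_rot: [0.05, -0.675, 0.734, 0.045]
contact_force: [-0.1, -1.0, -1.2]
gripper_width: 0.235
grasp_force: 108.2
```

```bash
python3 - <<'E'
from disc import *
edge(); sdisc()
E
```

```text
edge [ 455.6 -293.5   61.2] head -94.8 pitch 7.8 tcp [ 467.2 -138.6   97.1] F [-0.0695273  -1.02554903 -1.20045813]
side 513.0 (310, 129, 31, 29) [ 406. -377.] [ 502. -229.]
```

>>> jog_arm([
  {"fingers":10,"x":-2,"y":0,"z":0.4,"ax":0,"ay":0,"az":0},
  {"fingers":10,"x":-2,"y":0,"z":0.4,"ax":0,"ay":0,"az":0},
  {"fingers":10,"x":-3,"y":0,"z":0.5,"ax":0,"ay":0,"az":0},
  {"fingers":10,"x":-3,"y":0,"z":0.4,"ax":0,"ay":0,"az":0},
  {"fingers":10,"x":-4,"y":0,"z":0.5,"ax":0,"ay":0,"az":0},
  {"fingers":10,"x":-5,"y":0,"z":0.6,"ax":0,"ay":0,"az":0},
  {"fingers":10,"x":-5,"y":0,"z":0.6,"ax":0,"ay":0,"az":0},
  {"fingers":10,"x":-6,"y":0,"z":0.8,"ax":0,"ay":0,"az":0},
])

```text
t: 27.4
eef_pos: [0.4697, -0.1082, 0.0971]
tool_rot: [0.05, -0.675, 0.734, 0.045]
contact_force: [-0.4, -0.8, -0.6]
gripper_width: 0.236
grasp_force: 108.2
```

```bash
python3 - <<'E'
from disc import *
edge(); sdisc(); disc(.067)
E
```

```text
edge [ 458.1 -263.1   61.1] head -94.8 pitch 7.8 tcp [ 469.7 -108.2   97.1] F [-0.37209543 -0.82929481 -0.59796168]
side 141.5 (304, 146, 19, 16) [ 422. -260.] [ 477. -205.]
side 410.0 (311, 129, 30, 19) [ 406. -377.] [ 502. -281.]
2366.0 (383, 182, 54, 63) circle [ 456.6 -295.1] 91.8 x 369.36276 532.03265 y -375.1561 -235.41533
```

The side view now shows the disc free at x 406–502, y −377…−281 mm, so its centre is near (454,−329) and inside the granite. Lift the lifter away and return it.

>>> jog_arm([
  {"fingers":10,"x":-3,"y":0,"z":-8,"ax":0,"ay":0,"az":0},
  {"fingers":10,"x":-3,"y":0,"z":-12,"ax":0,"ay":0,"az":0},
  {"fingers":10,"x":-2,"y":0,"z":-12,"ax":0,"ay":0,"az":0},
  {"fingers":10,"x":0,"y":0,"z":-12,"ax":0,"ay":1.56,"az":0},
  {"fingers":10,"x":0,"y":0,"z":-12,"ax":0,"ay":1.56,"az":0},
  {"fingers":10,"x":0,"y":0,"z":-10,"ax":0,"ay":1.56,"az":0},
  {"fingers":10,"x":0,"y":0,"z":-5,"ax":0,"ay":1.56,"az":0},
  {"fingers":10,"x":0,"y":0,"z":0,"ax":0,"ay":1.56,"az":0},
])

```text
t: 28.3
eef_pos: [0.4704, -0.1096, 0.1706]
tool_rot: [0.001, -0.677, 0.736, -0.002]
contact_force: [1.3, -0.3, -2.1]
gripper_width: 0.237
grasp_force: 108.1
```

>>> jog_arm([
  {"fingers":10,"x":0,"y":0,"z":0,"ax":0,"ay":0,"az":-5},
  {"fingers":10,"x":0,"y":0,"z":0,"ax":0,"ay":0,"az":-8},
  {"fingers":10,"x":0,"y":0,"z":0,"ax":0,"ay":0,"az":-8},
  {"fingers":10,"x":0,"y":0,"z":0,"ax":0,"ay":0,"az":-8},
  {"fingers":10,"x":0,"y":0,"z":0,"ax":0,"ay":0,"az":-8},
  {"fingers":10,"x":0,"y":0,"z":0,"ax":0,"ay":0,"az":-8},
  {"fingers":10,"x":0,"y":0,"z":0,"ax":0,"ay":0,"az":-8},
  {"fingers":10,"x":0,"y":0,"z":0,"ax":0,"ay":0,"az":-8},
])

```text
t: 29.1
eef_pos: [0.4697, -0.1096, 0.1697]
tool_rot: [-0.0, 0.958, -0.288, 0.001]
contact_force: [0.2, 1.6, -1.7]
gripper_width: 0.239
grasp_force: 108.0
```

>>> jog_arm([
  {"fingers":10,"x":0,"y":0,"z":0,"ax":0,"ay":0,"az":-8},
  {"fingers":10,"x":0,"y":0,"z":0,"ax":0,"ay":0,"az":-8},
  {"fingers":10,"x":0,"y":0,"z":0,"ax":0,"ay":0,"az":-8},
  {"fingers":10,"x":0,"y":0,"z":0,"ax":0,"ay":0,"az":-8},
  {"fingers":10,"x":0,"y":0,"z":0,"ax":0,"ay":0,"az":-5},
  {"fingers":10,"x":0,"y":-25,"z":0,"ax":0,"ay":0,"az":0},
  {"fingers":10,"x":0,"y":-35,"z":0,"ax":0,"ay":0,"az":0},
  {"fingers":10,"x":0,"y":-40,"z":0,"ax":0,"ay":0,"az":0},
])

```text
t: 29.9
eef_pos: [0.4641, -0.0097, 0.1698]
tool_rot: [0.001, 1.0, 0.026, 0.001]
contact_force: [1.4, 0.5, -2.2]
gripper_width: 0.237
grasp_force: 108.1
```

```bash
python3 - <<'E'
from disc import *
edge(); sdisc()
plan([([.5467,.3664,.10],3.2,0,10),([.5467,.3664,.03],3.2,0,4),([.5467,.3664,.004],3.2,0,2)])
E
```

```text
edge [ 6.227e+02 -1.000e-01  1.556e+02] head 3.0 pitch -0.2 tcp [464.1  -9.7 169.8] F [ 1.39179242  0.4530981  -2.19942016]
side 411.0 (311, 129, 30, 19) [ 406. -377.] [ 502. -281.]
0 | -5.4 -36.2 5.6 -0.14 -0.01 0.03 
1 | -5.3 -36.2 5.4 0 -0.02 0.04 
2 | -5.4 -36.2 5.5 0 -0.01 0.03 
3 | -5.4 -36.1 5.5 0 -0.02 0.03 
4 | -5.5 -36.2 5.5 0 -0.01 0.03 
5 | -5.4 -36.2 5.5 0 -0.01 0.04 
6 | -5.5 -36.1 5.5 0 -0.02 0.03 
7 | -5.5 -36.2 5.5 0 -0.01 0.03 |
8 | -5.5 -36.1 5.5 0 -0.01 0.03 
9 | -5.5 -36.2 5.5 0 -0.02 0.04 
10 | -0 0 17.5 0 0 -0 
11 | -0 0 17.5 0 0 -0 
12 | -0 0 17.5 0 0 -0 
13 | -0 -0 17.5 0 0 -0 
14 | -0 -0 13 0 0 -0 
15 | -0 -0 13 0 0 -0 |
```

>>> jog_arm([
  {"fingers":10,"x":-5.4,"y":-36.2,"z":0,"ax":0,"ay":0,"az":0},
  {"fingers":10,"x":-5.4,"y":-36.2,"z":0,"ax":0,"ay":0,"az":0},
  {"fingers":10,"x":-5.4,"y":-36.2,"z":0,"ax":0,"ay":0,"az":0},
  {"fingers":10,"x":-5.4,"y":-36.2,"z":0,"ax":0,"ay":0,"az":0},
  {"fingers":10,"x":-5.5,"y":-36.2,"z":0,"ax":0,"ay":0,"az":0},
  {"fingers":10,"x":-5.5,"y":-36.2,"z":15,"ax":0,"ay":0,"az":0},
  {"fingers":10,"x":-5.5,"y":-36.2,"z":20,"ax":0,"ay":0,"az":0},
  {"fingers":10,"x":-5.5,"y":-36.2,"z":20,"ax":0,"ay":0,"az":0},
])

```text
t: 30.75
eef_pos: [0.4048, 0.2788, 0.1141]
tool_rot: [-0.0, 1.0, 0.028, 0.002]
contact_force: [-0.2, 0.4, -1.8]
gripper_width: 0.235
grasp_force: 108.2
```

>>> jog_arm([
  {"fingers":10,"x":-5.5,"y":-36,"z":20,"ax":0,"ay":0,"az":0},
  {"fingers":10,"x":-5.5,"y":-36,"z":15,"ax":0,"ay":0,"az":-0.2},
  {"fingers":10,"x":0,"y":0,"z":15,"ax":0,"ay":0,"az":0},
  {"fingers":10,"x":0,"y":0,"z":15,"ax":0,"ay":0,"az":0},
  {"fingers":10,"x":0,"y":0,"z":13,"ax":0,"ay":0,"az":0},
  {"fingers":10,"x":0,"y":0,"z":10,"ax":0,"ay":0,"az":0},
  {"fingers":10,"x":0,"y":0,"z":5,"ax":0,"ay":0,"az":0},
  {"fingers":10,"x":0,"y":0,"z":0,"ax":0,"ay":0,"az":0},
])

```text
t: 31.55
eef_pos: [0.3894, 0.3481, 0.02]
tool_rot: [0.001, 1.0, 0.03, 0.0]
contact_force: [0.5, 0.7, -1.9]
gripper_width: 0.233
grasp_force: 108.3
```

```bash
python3 - <<'E'
from plan import *
edge()
E
```

```text
edge [547.8 358.8   5.5] head 3.4 pitch -0.1 tcp [389.4 348.1  20. ] F [ 0.50037906  0.74751495 -1.86889299]
```

Lower until contact.

>>> jog_arm([
  {"fingers":10,"x":0,"y":0,"z":1,"ax":0,"ay":0,"az":0},
  {"fingers":10,"x":0,"y":0,"z":1,"ax":0,"ay":0,"az":0},
  {"fingers":10,"x":0,"y":0,"z":1,"ax":0,"ay":0,"az":0},
  {"fingers":10,"x":0,"y":0,"z":1,"ax":0,"ay":0,"az":0},
  {"fingers":10,"x":0,"y":0,"z":1,"ax":0,"ay":0,"az":0},
  {"fingers":10,"x":0,"y":0,"z":0.7,"ax":0,"ay":0,"az":0},
  {"fingers":10,"x":0,"y":0,"z":0,"ax":0,"ay":0,"az":0},
  {"fingers":10,"x":0,"y":0,"z":0,"ax":0,"ay":0,"az":0},
])

```text
t: 32.35
eef_pos: [0.3893, 0.3488, 0.0149]
tool_rot: [0.0, 1.0, 0.03, 0.001]
contact_force: [-2.5, -1.0, 5.3]
gripper_width: 0.239
grasp_force: 109.2
```

>>> jog_arm([
  {"fingers":24,"x":0,"y":0,"z":0,"ax":0,"ay":0,"az":0},
  {"fingers":40,"x":0,"y":0,"z":0,"ax":0,"ay":0,"az":0},
  {"fingers":85,"x":0,"y":0,"z":0,"ax":0,"ay":0,"az":0},
  {"fingers":85,"x":0,"y":0,"z":0,"ax":0,"ay":0,"az":0},
  {"fingers":85,"x":0,"y":0,"z":0,"ax":0,"ay":0,"az":0},
  {"fingers":85,"x":0,"y":0,"z":0,"ax":0,"ay":0,"az":0},
  {"fingers":85,"x":0,"y":0,"z":0,"ax":0,"ay":0,"az":0},
  {"fingers":85,"x":0,"y":0,"z":0,"ax":0,"ay":0,"az":0},
], force=30)

```text
t: 33.15
eef_pos: [0.3893, 0.3486, 0.0146]
tool_rot: [0.0, 1.0, 0.03, 0.001]
contact_force: [0.8, 0.7, 0.4]
gripper_width: 0.994
grasp_force: 0.0
```

>>> jog_arm([
  {"fingers":85,"x":0,"y":0,"z":-10,"ax":0,"ay":0,"az":0},
  {"fingers":85,"x":0,"y":0,"z":-20,"ax":0,"ay":0,"az":0},
  {"fingers":85,"x":0,"y":0,"z":-30,"ax":0,"ay":0,"az":0},
  {"fingers":85,"x":0,"y":0,"z":-40,"ax":0,"ay":0,"az":0},
  {"fingers":85,"x":0,"y":0,"z":-40,"ax":0,"ay":0,"az":0},
  {"fingers":85,"x":0,"y":0,"z":-30,"ax":0,"ay":0,"az":0},
  {"fingers":85,"x":0,"y":0,"z":-20,"ax":0,"ay":0,"az":0},
  {"fingers":85,"x":0,"y":0,"z":0,"ax":0,"ay":0,"az":0},
])

```text
t: 33.95
eef_pos: [0.3904, 0.35, 0.2084]
tool_rot: [-0.002, 1.0, 0.03, 0.003]
contact_force: [0.7, 0.6, -0.4]
gripper_width: 0.998
grasp_force: 0.0
```

```bash
python3 - <<'E'
from disc import *
edge(); sdisc(); disc(.067)
print(bot.get_obs()["gripper_width"],bot.get_obs()["grasp_force"])
c=cam("wrist"); hsv=cv2.cvtColor(c["pixels"],cv2.COLOR_RGB2HSV)
m=((hsv[:,:,1]<45)&(hsv[:,:,2]>120)).astype(np.uint8)
for k in cv2.findContours(m,0,1)[0]:
    if cv2.contourArea(k)>1500: print(cv2.boundingRect(k),cv2.minAreaRect((ray(c,k.reshape(-1,2),.002)[:,:2]*1000).astype(np.float32)))
E
```

```text
edge [548.9 360.8 194.8] head 3.4 pitch -0.3 tcp [390.4 350.  208.4] F [ 0.65121118  0.57130398 -0.35806463]
side 416.0 (311, 129, 30, 19) [ 406. -377.] [ 502. -280.]
1043.0 (400, 194, 37, 37) circle [ 452.6 -328.5] 48.6 x 404.86856 498.9882 y -375.1561 -280.97864
0.9952644548904122 0.0
(508, 157, 52, 82) ((385.98284912109375, 87.11862182617188), (80.87525177001953, 53.214637756347656), 13.725125312805176)
(238, 4, 84, 128) ((493.18450927734375, 355.37261962890625), (109.9702377319336, 74.44139862060547), 4.124506950378418)
```

```bash
python3 -c "
from station import bot
print(bot.hand_in())"
```

```text
the job is handed in; nothing more can be done
None
```

By my measurements the round plate lies whole on the granite and the lifter is back on the bench, released; I handed the job in after about 34 s but got no verdict, and I viewed 11 pictures, one over the limit of 10.

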